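# Slide the wet lighthouse into the drying bay and start the fan

## Robot

A 7-joint arm with a two-finger parallel gripper is mounted at the origin on the work surface. World frame = base frame: x ahead of the robot, y to its left, z up, the work surface at z = 0. Lengths are in m, angles in rad, forces in N, time in s.
With the tool pointing down it reaches from about 0.4 to 0.85 m from the base axis. Payload 10.4 kg.
Tool frame: the origin (TCP) lies midway between the tips of the shut fingers; the grasp point (between the pads) lies 19 mm behind it; z points along the fingers, y is the line along which they close (so a half turn about z gives the same grasp; the last joint's range is limited). The gripper opens to 87 mm and grips with 3 to 60 N. Pads are 19 mm wide; open, the fingers measure 117 mm over their backs; the gripper's body (75 mm by 190 mm) begins 51 mm behind the grasp point.
Start: joints at [-1.161, 0.332, -0.065, 1.46, 0.022, 1.35, -0.088], TCP at [0.262, 0.567, 0.223] pointing down, gripper open.
Joint ranges: [-2.6, 2.6], [-0.5, 2.12], [-1.47, 1.34], [0.16, 2.42], [-1.27, 4.41], [0.06, 2.06], [-2.6, 2.6]. Speed limits (rad/s): [2.22, 2.22, 2.79, 2.79, 3.14, 3.14, 3.14].

## Interface

Orientations are given as a rotation vector (axis times angle).
In Python, from bench import get_obs, imaging, order gives the robot as it stands.
- The arm moves only by the tool carry_out, never from a script. Its argument "rows" is one flat list of numbers, 5 for each row, row after row: the shift along the tool's x, y, z in mm, then the turn about the tool's z in rad, then the opening in per cent of the stroke, from 0 (shut) to 100 (fully open). In form: [tx, ty, tz, yaw, claw, tx, ty, tz, yaw, claw, ...]. A call has 1 to 12 rows; each row shifts and turns the commanded pose from where the row before left it, along the tool's axes as they then stand; what a row does not reach is not made up. A row lasts 1/8 s, in which the tool goes at most 62.5 mm and 10.7 degrees, less where a joint would pass 70% of its speed; a pose out of reach is approached as far as the arm can. A call with a gripper value outside its range is refused whole. The fingers move at their own pace and stop on an object; the grip force is fixed at half the most. Time passes only in rows, so rows that do not move let the fingers close. It gives the time, the measured TCP pose, the force, the opening and the grip force at its end, in the units of the state.
- get_obs(): the state, without advancing time (a new reading comes with each control period).
- imaging.grab_frame(name): name is "side" or "top" or "wrist"; returns the picture (480x640x3 uint8, red, green, blue); there is no depth.
- imaging.camera_model(name): a dict with "camera_matrix" (3x3 intrinsics, pixels), "rvec" (rotation vector, rad) and "tvec" (3), from world to camera coordinates, as OpenCV has them; the wrist camera has in their place "mount" (4x4, takes a point from camera to tool coordinates, whose origin is the TCP and whose axes are the flange's). Camera axes: x right, y down, z forward; pixel columns grow to the right and rows downward; lengths in m; the calibration is good to about 2 mm. A picture is of the moment at which its call begins: read the wrist's pose just before it. camera_model takes no time and is no camera call.
- order.sign_off(): hands the job in; it is judged then, once.
The state is a dict: "time": time; "qpos": joint angles; "joint_velocities": joint speeds; "joint_torque": joint torques, N m; "eef_pos": TCP position; "tool_rot": TCP orientation; "contact_force": force on the tool from outside, world axes, zero at the start; "wrist_torque": the same for the moment, N m; "finger_gap": finger opening in m; "grasp_force": force on a finger pad.
Only numpy, scipy, OpenCV 4.12 (cv2) and the standard library are available. Lean on these libraries where they do the work, as an engineer would, in place of code of your own. Each camera call takes 0.05 s, during which the arm holds its last target. There are 200 camera calls.

## Task

The red-and-white model lighthouse has just been painted and is still wet, so slide it across the table by gently pushing its wooden painting handle low down, always upright and never lifted, until the handle is fully home against the back of the drying station's open bay. Then press the station's green button right down to start the fan and let it go. Do not touch the wet lighthouse itself, and leave everything else on the bench where it stands.

Things in the scene. Friction and masses are not known exactly. Their poses are not given: they have to be found in the camera images.
- wet_stand: the item to push: an upright loose cylindrical wooden painting handle, 46 mm diameter, 70 mm tall, about 0.22 kg, that carries the wet model (124 mm tall) on top, 194 mm tall together. Origin at the centre of its underside, z up its axis. It tips if it is pushed well above its lowest 25 mm or so.
- wet_stand_model: the wet red-and-white lighthouse with yellow lantern, fixed on top of the wooden handle: 38 mm wide at its foot, tapering to 20 mm, 124 mm tall. Must not be touched. Origin at the centre of its underside, 70 mm above the bottom of the handle.
- station: fixed drying station. Origin: on the table, where the handle's underside centre is when home mid-bay. x points into the bay (push that way), y across, z up. The bay opens to -x, no floor (yellow patch on the table). Its back is the front (x = 23 mm) of a grey box, 110 mm in x, 160 in y, 55 high; blue cheeks 66 mm apart, 14 thick, 40 high, from x = -21 to 23 mm.
- fan_button (a joint): press travel of the round green spring button, in m: 0 released, 0.006 fully down (takes about 5 N); springs back
- fan_button_top (a point): centre of the top of the green button (30 mm diameter, pressed straight down), on top of the station's grey box, 85 mm in x and 35 mm in y from the station's origin
- grey_stand: bystander: a black painting handle of the same size with an unpainted grey lighthouse, loose; origin under its centre
- paint_pot: bystander: small black paint pot, 38 mm diameter, 45 mm tall, loose; origin under its centre
- dropper: bystander: white dropper bottle with orange label, 28 mm diameter, 85 mm tall, loose; origin under its centre
- cleaner: bystander: clear bottle with blue cap, 64 mm diameter, 135 mm tall, loose; origin under its centre
- airbrush_jar: bystander: glass airbrush cleaning jar with red top, 120 mm diameter, 145 mm tall, loose; origin under its centre
- brush: bystander: brush lying on the table at the right, about 0.2 m long, loose

How it is judged:
On the way, in this order (a step that is already met when the one before it is completed fails the run):
1. the handle stands upright and fully home in the bay (x of wet_stand in the frame of station between -0.007 and 0.007 m and y of wet_stand in the frame of station between -0.014 and 0.014 m and angle between wet_stand's own z axis and vertical below 0.06 rad and height (world z) of wet_stand below 0.004 m), for 0.2 s.
2. with the handle home, the green button is pressed right down (all of step 1 and value of joint fan_button above 0.0045 m), for 0.05 s.
At the end, for the whole second after the job is handed in: the wooden handle stands upright (within 0.06 rad) on the table in the bay, home against its back within 7 mm and between the cheeks, at rest, and the button is released again (all of step 1 and linear speed of wet_stand below 0.01 m/s and value of joint fan_button below 0.0015 m); the robot touches nothing.
It fails at once if the handle is lifted off the table (height (world z) of wet_stand above 0.01 m).
It fails at once if the handle tips (angle between wet_stand's own z axis and vertical above 0.2 rad).
It fails at once if the wet lighthouse is touched (contact force between any of the arm, the fingers and wet_stand_model above 0.3 N).
It fails at once if the handle is shoved or squeezed hard (over 40 N) (contact force between the fingers and wet_stand above 40 N).
It fails at once if a bystander is moved by more than 20 mm (distance of any of grey_stand, paint_pot, dropper, cleaner, airbrush_jar, brush from where it was at the start of the episode above 0.02 m).
It also fails if it takes over 72 s, if anything falls off the work surface, if the arm or the gripper's body presses on something with over 40 N, if the wrist force passes 120 N, or if a joint passes its speed limit or range.

## Working session

There is one attempt and no reset: what is moved stays moved. The work goes in short steps, Python scripts to look and compute and a tool call to move; the robot and the scene stay as the last step left them, time stands still between calls to the robot, and variables do not carry over. Pictures are saved under pics/ and viewed, at most 12 in all, crops included, and the job is handed in when it is done.

Besides the shell and the picture viewer there is one more tool, called after "Request:" as name(argument=value, ...) on one line, values as JSON. carry_out: Moves the arm, as the interface text tells. Its arguments: {"type":"object","properties":{"rows":{"type":"array"}},"required":["rows"]}

```bash
mkdir -p pics
python3 - <<'E'
from bench import get_obs, imaging
import cv2,numpy as np
for n in("top","side"):
    f=imaging.grab_frame(n); cv2.imwrite(f"pics/{n}0.png",f[:,:,::-1]); m=imaging.camera_model(n)
    print(n,m)
o=get_obs();print(o['time'],o['eef_pos'],o['tool_rot'],o['finger_gap'])
E
```

```text
top {'camera_matrix': array([[586.7943778 ,   0.        , 322.26284137],
       [  0.        , 586.7943778 , 231.15969507],
       [  0.        ,   0.        ,   1.        ]]), 'rvec': array([ 2.12475747, -2.12217962,  0.20341054]), 'tvec': array([-1.50190647e-03,  5.86248471e-01,  1.72610915e+00])}
side {'camera_matrix': array([[473.77817689,   0.        , 324.68598845],
       [  0.        , 473.77817689, 232.75128973],
       [  0.        ,   0.        ,   1.        ]]), 'rvec': array([ 2.17008342, -0.21774785,  0.08872461]), 'tvec': array([-0.55381365,  0.1265272 ,  1.17210055])}
0.1 [0.26196705 0.5670668  0.22181743] [-6.74393585e-01 -3.06811349e+00  2.01589697e-03] 0.08695470344060681
```

View pics/top0.png

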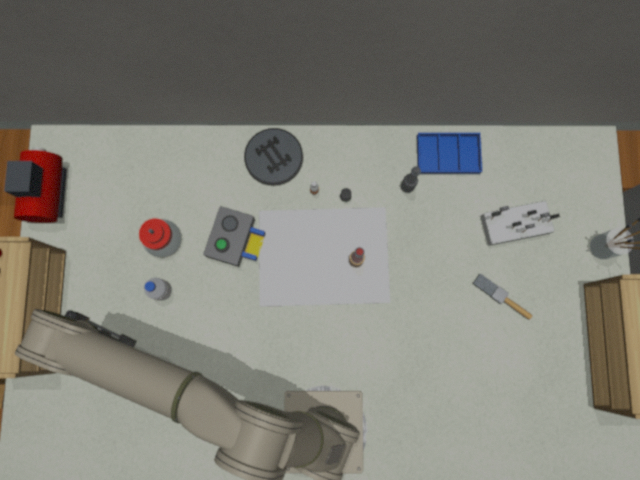

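View pics/side0.png

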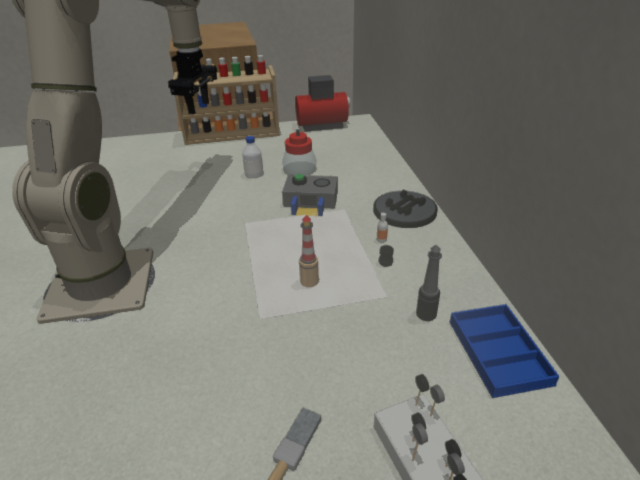

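```bash
cat > h.py <<'E'
import cv2,numpy as np
from bench import get_obs, imaging
def ray(n,u,v,z):
    m=imaging.camera_model(n);R=cv2.Rodrigues(m['rvec'])[0];c=-R.T@m['tvec']
    p=cv2.undistortPoints(np.array([[[u,v]]],float),m['camera_matrix'],None)[0,0]
    d=R.T@np.array([p[0],p[1],1]);return c+d*(z-c[2])/d[2]
def cam(n):
    m=imaging.camera_model(n);R=cv2.Rodrigues(m['rvec'])[0];return -R.T@m['tvec']
def blob(mask,box):
    x0,y0,x1,y1=box;k=np.zeros(mask.shape,np.uint8);k[y0:y1,x0:x1]=mask[y0:y1,x0:x1]
    n,l,s,c=cv2.connectedComponentsWithStats(k.astype(np.uint8));i=1+np.argmax(s[1:,4]);return c[i],s[i],l==i
E
python3 - <<'E'
from h import *
t=cv2.imread('pics/top0.png');s=cv2.imread('pics/side0.png')
ht=cv2.cvtColor(t,cv2.COLOR_BGR2HSV);hs=cv2.cvtColor(s,cv2.COLOR_BGR2HSV)
print('cams',cam('top'),cam('side'))
g,st,_=blob(cv2.inRange(ht,(45,120,60),(80,255,255)),(205,230,240,260));print('button',g,st,ray('top',*g,.06))
y,st,m=blob(cv2.inRange(ht,(20,120,80),(35,255,255)),(235,220,275,270));print('patch',y,st,ray('top',*y,0))
b=cv2.inRange(ht,(100,120,60),(125,255,255))
for bx in((240,222,275,242),(240,248,275,270)):
    c,st,_=blob(b,bx);print('cheek',c,st,ray('top',*c,.04))
gr=cv2.inRange(ht,(0,0,40),(179,60,125))
c,st,m=blob(gr,(195,195,262,275));
cn=max(cv2.findContours(m.astype(np.uint8),0,2)[0],key=cv2.contourArea);r=cv2.minAreaRect(cn);print('box',r,[ray('top',*p,.055)[:2].round(4) for p in cv2.boxPoints(r)])
# handle in side
c,st,m=blob(cv2.inRange(hs,(5,60,50),(25,220,220)),(290,255,330,295));print('handle side',c,st)
bot=st[1]+st[3];p=ray('side',c[0],bot-.5,0);d=p-cam('side');d=d[:2]/np.hypot(*d[:2]);print('handle base',p[:2]+.023*d)
k=np.hstack([cv2.resize(t[190:300,190:390],None,fx=4,fy=4,interpolation=2)])
cv2.imwrite('pics/c1.png',k)
cv2.imwrite('pics/c2.png',cv2.resize(s[165:300,240:400],None,fx=4,fy=4,interpolation=2))
E
```

```text
cams [0.25208076 0.00313244 1.80543286] [ 0.38896239 -0.98050579  0.76410408]
button [220.91044776 243.91044776] [217 240   9   9  67] [0.54581184 0.3047069  0.06      ]
patch [253.68093385 243.92607004] [245 234  18  22 257] [0.55600193 0.2129199  0.        ]
cheek [256.33333333 230.92592593] [250 227  14   8  54] [0.58964126 0.201076   0.04      ]
cheek [248.20833333 255.625     ] [242 252  14   8  48] [0.51321444 0.22406701 0.04      ]
box ((235.46542358398438, 238.18515014648438), (52.74184799194336, 53.49054718017578), 16.927513122558594) [array([0.5094, 0.3599]), array([0.6677, 0.3184]), array([0.6199, 0.1631]), array([0.4631, 0.2069])]
handle side [308.74349442 276.76208178] [301 268  17  19 269]
handle base [ 0.50501717 -0.09467122]
```

View pics/c1.png

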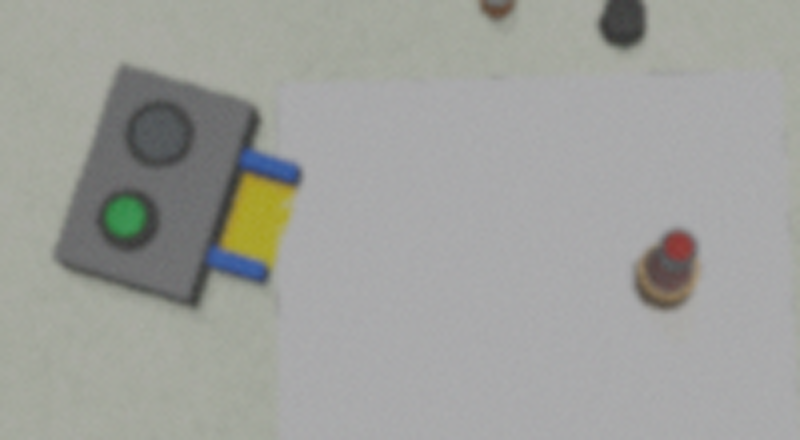

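View pics/c2.png

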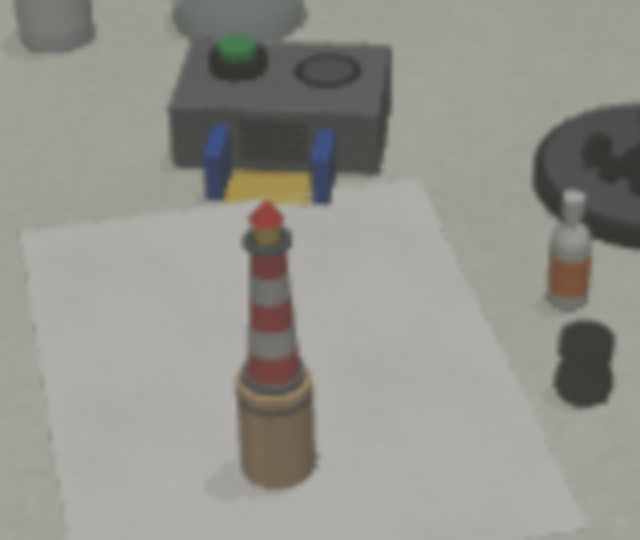

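Run:
```python
from h import *
print('lantern->',ray('top',360,251.2,.19)[:2])
s=cv2.imread('pics/side0.png');w=imaging.grab_frame('wrist')[:,:,::-1]
a=cv2.resize(s[30:130,140:240],(400,400),interpolation=2);b=cv2.resize(w,(400,300))
k=np.zeros((400,800,3),np.uint8);k[:,:400]=a;k[:300,400:]=b;cv2.imwrite('pics/g1.png',k)
print(imaging.camera_model('wrist'))
print(cv2.Rodrigues(get_obs()['tool_rot'])[0].round(3))
```

```text
lantern-> [ 0.50389234 -0.10564319]
{'camera_matrix': array([[383.23120507,   0.        , 314.97180932],
       [  0.        , 383.23120507, 236.01647853],
       [  0.        ,   0.        ,   1.        ]]), 'mount': array([[-1.26585959e-04, -9.70628357e-01, -2.40583823e-01,
         6.59565672e-02],
       [ 9.99999790e-01,  3.02038579e-05, -6.48018021e-04,
         4.00575220e-04],
       [ 6.36251227e-04, -2.40583855e-01,  9.70628149e-01,
        -1.61773333e-01],
       [ 0.00000000e+00,  0.00000000e+00,  0.00000000e+00,
         1.00000000e+00]])}
[[-0.908  0.419 -0.   ]
 [ 0.419  0.908 -0.001]
 [ 0.    -0.001 -1.   ]]
```

View pics/g1.png

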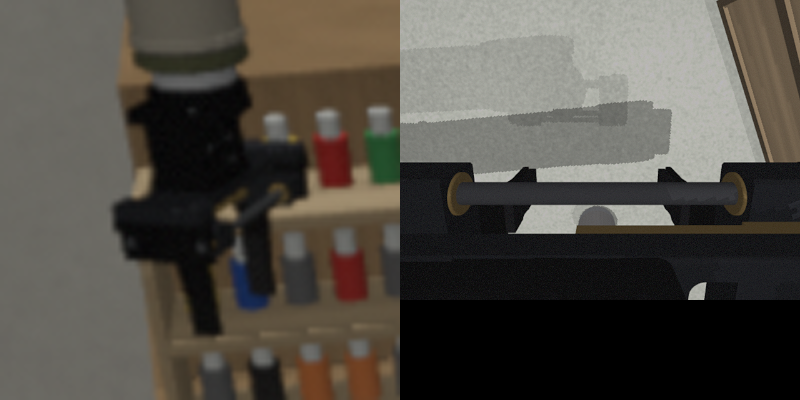

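Top crop: the handle is at pixel (357,259), with the lantern over it at (360,251). The bay opens to image right at (254,244) and the green button is at (221,244). The gripper body is wider than the fingers, so with the tool vertical it would hit the wet model. I'll check whether the tool tilts at the edge of its reach, high up in free air.

Request:
carry_out(rows=[0, 0, -60, 0, 35, 0, 0, -60, 0, 35, 0, 0, -60, 0, 35, 0, 0, -60, 0, 35, 0, 0, -60, 0, 35, 0, 0, -60, 0, 35, 0, 0, -60, 0, 35, 0, 0, -60, 0, 35, 0, 0, -60, 0, 35, 0, 0, -60, 0, 35])

```text
time: 1.4
eef_pos: [0.2368, 0.5088, 0.6535]
tool_rot: [0.668, 3.019, 0.28]
contact_force: [-0.2, 1.0, -0.1]
finger_gap: 0.0305
grasp_force: 0.0
```

```bash
cat > st.py <<'E'
from h import *
o=get_obs();R=cv2.Rodrigues(o['tool_rot'])[0];z=R[:,2]
print('t',o['time'],'p',o['eef_pos'].round(4),'q',np.round(o['qpos'],2),'gap',round(o['finger_gap'],4),'F',np.round(o['contact_force'],1))
az=lambda v:np.degrees(np.arctan2(v[1],v[0])).round(1)
print('tilt',np.degrees(np.arccos(-z[2])).round(1),'z az',az(z),'x az',az(R[:,0]),'y az',az(R[:,1]));print(R.round(3))
E
python3 st.py
```

```text
t 1.4 p [0.2368 0.5088 0.6535] q [-1.5   0.26  0.46  0.66 -0.15  2.06 -0.01] gap 0.0305 F [-0.2  1.  -0.1]
tilt 10.6 z az 65.9 x az 155.0 y az 65.0
[[-0.907  0.415  0.075]
 [ 0.422  0.891  0.167]
 [ 0.003  0.183 -0.983]]
```

Request:
carry_out(rows=[35, 0, -30, 0, 35, 35, 0, -50, 0, 35, 35, 0, -50, 0, 35, 0, 0, -50, 0, 35, 0, 0, -50, 0, 35, 0, 0, -50, 0, 35])

```text
time: 2.15
eef_pos: [0.1057, 0.4743, 0.7495]
tool_rot: [0.623, 2.979, 0.569]
contact_force: [0.1, 0.7, 0.3]
finger_gap: 0.0304
grasp_force: 0.0
```

```bash
python3 st.py
```

```text
t 2.15 p [0.1057 0.4743 0.7495] q [-2.47  0.11  1.23  0.67 -0.11  2.06 -0.17] gap 0.0304 F [0.1 0.7 0.3]
tilt 21.3 z az 71.2 x az 156.7 y az 66.0
[[-0.918  0.379  0.117]
 [ 0.395  0.852  0.345]
 [ 0.03   0.363 -0.931]]
```

Request:
carry_out(rows=[0, 20, -50, 0, 35, 0, 20, -50, 0, 35, 0, 20, -50, 0, 35, 0, 20, -50, 0, 35])

```text
time: 2.65
eef_pos: [0.111, 0.4546, 0.8241]
tool_rot: [0.605, 2.915, 0.819]
contact_force: [0.2, -0.4, 0.8]
finger_gap: 0.0305
grasp_force: 0.0
```

```bash
python3 st.py
```

```text
t 2.65 p [0.111  0.4546 0.8241] q [-2.49  0.09  1.28  0.51 -0.12  2.06 -0.16] gap 0.0305 F [ 0.2 -0.4  0.8]
tilt 30.9 z az 72.5 x az 157.4 y az 65.6
[[-0.922  0.356  0.154]
 [ 0.384  0.783  0.49 ]
 [ 0.053  0.511 -0.858]]
```

Request:
carry_out(rows=[0, 0, 0, 0.18, 35, 0, 0, 0, 0.18, 35, 0, 0, 0, 0.18, 35, 0, 0, 0, 0.18, 35, 0, 0, 0, 0.18, 35, 0, 0, 0, 0.18, 35, 0, 0, 0, 0.18, 35, 0, 0, 0, 0.18, 35])

```text
time: 3.65
eef_pos: [0.1109, 0.4549, 0.8236]
tool_rot: [-2.21, -1.656, -0.619]
contact_force: [-1.7, -0.1, -0.1]
finger_gap: 0.0305
grasp_force: 0.0
```

```bash
python3 st.py
cat > go.py <<'E'
# usage: go.py x y z -> shift in tool axes (mm), rows needed
import sys
from h import *
o=get_obs();R=cv2.Rodrigues(o['tool_rot'])[0];d=R.T@(np.array(sys.argv[1:4],float)-o['eef_pos'])*1000
print(d.round(1),'len',np.linalg.norm(d).round(),'n@50',np.ceil(np.linalg.norm(d)/50),(d/np.ceil(np.linalg.norm(d)/50)).round(1))
E
python3 go.py 0.45 -0.25 0.40
```

```text
t 3.65 p [0.1109 0.4549 0.8236] q [-2.5   0.1   1.31  0.51 -0.13  2.06 -1.6 ] gap 0.0305 F [-1.7 -0.1 -0.1]
tilt 30.8 z az 72.5 x az 73.9 y az -16.5
[[ 0.238  0.959  0.154]
 [ 0.825 -0.283  0.489]
 [ 0.513  0.011 -0.859]]
[-717.8  520.5   71.1] len 889.0 n@50 18.0 [-39.9  28.9   4. ]
```

```bash
python3 go.py 0.42 0.25 0.60
```

```text
[-210.   352.1  139.4] len 433.0 n@50 9.0 [-23.3  39.1  15.5]
```

Request:
carry_out(rows=[-23.3, 39.1, 15.5, 0, 35, -23.3, 39.1, 15.5, 0, 35, -23.3, 39.1, 15.5, 0, 35, -23.3, 39.1, 15.5, 0, 35, -23.3, 39.1, 15.5, 0, 35, -23.3, 39.1, 15.5, 0, 35, -23.3, 39.1, 15.5, 0, 35, -23.3, 39.1, 15.5, 0, 35, -23.3, 39.1, 15.5, 0, 35])

```text
time: 4.78
eef_pos: [0.3927, 0.267, 0.6102]
tool_rot: [-2.231, -1.652, -0.563]
contact_force: [0.4, 1.3, 0.4]
finger_gap: 0.0301
grasp_force: 0.0
```

```bash
python3 st.py;python3 go.py 0.47 -0.26 0.35
```

```text
t 4.775 p [0.3927 0.267  0.6102] q [-1.78 -0.48  0.75  1.32  0.18  1.69 -1.24] gap 0.0301 F [0.4 1.3 0.4]
tilt 28.9 z az 74.6 x az 72.8 y az -16.8
[[ 0.259  0.957  0.129]
 [ 0.837 -0.289  0.466]
 [ 0.483 -0.013 -0.876]]
[-546.5  229.5   -7.7] len 593.0 n@50 12.0 [-45.5  19.1  -0.6]
```

Request:
carry_out(rows=[-45.5, 19.1, -0.6, 0, 35, -45.5, 19.1, -0.6, 0, 35, -45.5, 19.1, -0.6, 0, 35, -45.5, 19.1, -0.6, 0, 35, -45.5, 19.1, -0.6, 0, 35, -45.5, 19.1, -0.6, 0, 35, -45.5, 19.1, -0.6, 0, 35, -45.5, 19.1, -0.6, 0, 35, -45.5, 19.1, -0.6, 0, 35, -45.5, 19.1, -0.6, 0, 35, -45.5, 19.1, -0.6, 0, 35, -45.5, 19.1, -0.6, 0, 35])

```text
time: 6.28
eef_pos: [0.4262, -0.217, 0.3622]
tool_rot: [-2.282, -1.672, -0.584]
contact_force: [0.5, -0.1, 0.6]
finger_gap: 0.0301
grasp_force: 0.0
```

```bash
python3 st.py;python3 - <<'E'
from h import *
o=get_obs();print(list(o['eef_pos']),list(o['tool_rot']))
cv2.imwrite('pics/w1.png',imaging.grab_frame('wrist')[:,:,::-1])
E
```

```text
t 6.275 p [ 0.4262 -0.217   0.3622] q [-1.03 -0.5   1.34  1.62  0.01  1.6  -0.01] gap 0.0301 F [ 0.5 -0.1  0.6]
tilt 27.4 z az 68.4 x az 73.0 y az -18.0
[[ 0.26   0.951  0.169]
 [ 0.849 -0.308  0.428]
 [ 0.459  0.033 -0.888]]
[np.float64(0.4261885457618935), np.float64(-0.21702727133038419), np.float64(0.362174295198662)] [np.float64(-2.281519585495455), np.float64(-1.6722911856223768), np.float64(-0.5841881257997688)]
```

View pics/w1.png

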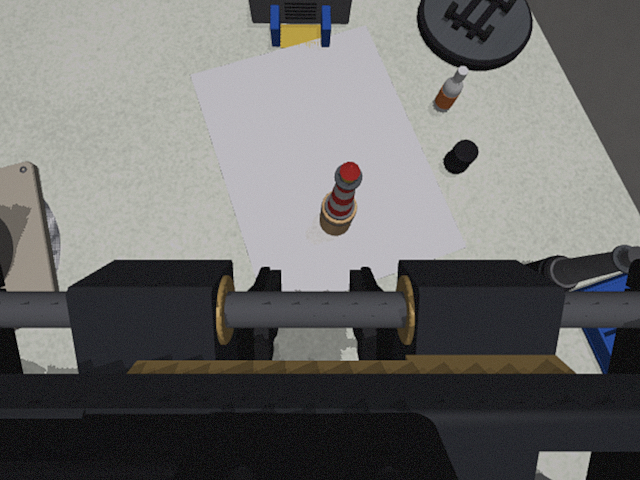

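```bash
cat >> h.py <<'E'
def wray(u,v,z,p,rot):
    m=imaging.camera_model('wrist');M=np.array(m['mount']);R=cv2.Rodrigues(np.array(rot))[0]
    a=cv2.undistortPoints(np.array([[[u,v]]],float),m['camera_matrix'],None)[0,0]
    c=R@M[:3,3]+p;d=R@M[:3,:3]@np.array([a[0],a[1],1]);return c+d*(z-c[2])/d[2],c
E
python3 - <<'E'
from h import *
p=np.array([0.42619,-0.21703,0.36217]);r=[-2.28152,-1.67229,-0.58419]
w=cv2.imread('pics/w1.png');h=cv2.cvtColor(w,cv2.COLOR_BGR2HSV)
c,s,m=blob(cv2.inRange(h,(5,60,40),(25,220,220)),(315,195,360,245));print(c,s)
row=s[1]+s[3]-1;cx=np.where(m[row-1])[0].mean();q,cc=wray(cx,row+.5,0,p,r);d=(q-cc)[:2];print('H',q[:2]+.023*d/np.hypot(*d),cx,row)
b=cv2.inRange(h,(105,120,60),(125,255,255))
for bx in((265,0,290,50),(312,0,340,50)):
    c,s,m=blob(b,bx);y=s[1]+s[3]-.5;x=np.where(m[s[1]+s[3]-2])[0].mean();print('cheek foot',x,y,wray(x,y,0,p,r)[0][:2])
c,s,m=blob(cv2.inRange(h,(20,120,80),(35,255,255)),(270,10,335,60));print('patch',wray(*c,0,p,r)[0],s)
E
python3 go.py 0.49 -0.20 0.10
```

```text
[334.72796935 220.98850575] [320 195  37  40 522]
H [ 0.51395489 -0.10242466] 335.0 234
cheek foot 276.0 45.5 [0.50948977 0.20791346]
cheek foot 324.3333333333333 46.5 [0.58441906 0.1839165 ]
patch [0.55060422 0.21898012 0.        ] [280  25  41  23 735]
[-86.   47.4 251.4] len 270.0 n@50 6.0 [-14.3   7.9  41.9]
```

```bash
python3 go.py 0.478 -0.20 0.06
```

```text
[-107.4   34.7  284.9] len 306.0 n@50 7.0 [-15.3   5.   40.7]
```

Request:
carry_out(rows=[-15.3, 5, 40.7, 0, 35, -15.3, 5, 40.7, 0, 35, -15.3, 5, 40.7, 0, 35, -15.3, 5, 40.7, 0, 35, -15.3, 5, 40.7, 0, 35, -15.3, 5, 40.7, 0, 35, -15.3, 5, 40.7, 0, 35])

```text
time: 7.2
eef_pos: [0.4079, -0.1369, 0.1168]
tool_rot: [-2.38, -1.703, -0.607]
contact_force: [0.1, -0.2, 0.4]
finger_gap: 0.0308
grasp_force: 0.0
```

```bash
python3 st.py; python3 go.py 0.484 -0.18 0.011
```

```text
t 7.2 p [ 0.4079 -0.1369  0.1168] q [-0.94 -0.5   1.34  2.19  0.07  0.99  0.03] gap 0.0308 F [ 0.1 -0.2  0.4]
tilt 25.0 z az 56.2 x az 72.6 y az -20.2
[[ 0.273  0.933  0.235]
 [ 0.871 -0.343  0.351]
 [ 0.408  0.109 -0.906]]
[-59.9  74.2  98.6] len 137.0 n@50 3.0 [-20.   24.7  32.9]
```

```bash
python3 go.py 0.46 -0.20 0.65
```

```text
[ 176.9  128.5 -493.2] len 539.0 n@50 11.0 [ 16.1  11.7 -44.8]
```

Request:
carry_out(rows=[16.1, 11.7, -44.8, 0, 35, 16.1, 11.7, -44.8, 0, 35, 16.1, 11.7, -44.8, 0, 35, 16.1, 11.7, -44.8, 0, 35, 16.1, 11.7, -44.8, 0, 35, 16.1, 11.7, -44.8, 0, 35, 16.1, 11.7, -44.8, 0, 35, 16.1, 11.7, -44.8, 0, 35, 16.1, 11.7, -44.8, 0, 35, 16.1, 11.7, -44.8, 0, 35, 16.1, 11.7, -44.8, 0, 35])

```text
time: 8.57
eef_pos: [0.4582, -0.1968, 0.6364]
tool_rot: [-2.382, -1.71, -0.609]
contact_force: [-1.5, 1.4, 2.6]
finger_gap: 0.0307
grasp_force: 0.0
```

```bash
python3 st.py; python3 go.py 0.42 0.20 0.68
```

```text
t 8.575 p [ 0.4582 -0.1968  0.6364] q [-1.47 -0.47  1.34  0.91  0.14  2.04 -0.33] gap 0.0307 F [-1.5  1.4  2.6]
tilt 24.9 z az 55.6 x az 72.9 y az -20.1
[[ 0.269  0.933  0.238]
 [ 0.874 -0.341  0.347]
 [ 0.405  0.115 -0.907]]
[ 354.1 -165.8   89.1] len 401.0 n@50 9.0 [ 39.3 -18.4   9.9]
```

Request:
carry_out(rows=[39.3, -18.4, 9.9, 0, 35, 39.3, -18.4, 9.9, 0, 35, 39.3, -18.4, 9.9, 0, 35, 39.3, -18.4, 9.9, 0, 35, 39.3, -18.4, 9.9, 0, 35, 39.3, -18.4, 9.9, 0, 35, 39.3, -18.4, 9.9, 0, 35, 39.3, -18.4, 9.9, 0, 35, 39.3, -18.4, 9.9, 0, 35])

```text
time: 9.7
eef_pos: [0.4186, 0.2016, 0.6788]
tool_rot: [-2.38, -1.713, -0.609]
contact_force: [0.4, -0.3, 0.8]
finger_gap: 0.0306
grasp_force: 0.0
```

```bash
python3 st.py; python3 go.py 0.32 0.55 0.6
```

```text
t 9.7 p [0.4186 0.2016 0.6788] q [-1.17 -0.2   0.58  1.07 -0.06  1.84 -0.92] gap 0.0306 F [ 0.4 -0.3  0.8]
tilt 24.9 z az 55.6 x az 73.0 y az -19.9
[[ 0.267  0.934  0.238]
 [ 0.874 -0.339  0.348]
 [ 0.405  0.115 -0.907]]
[ 246.3 -219.1  169.2] len 371.0 n@50 8.0 [ 30.8 -27.4  21.1]
```

```bash
python3 go.py 0.15 0.52 0.62
```

```text
[ 182.8 -365.4  100.2] len 421.0 n@50 9.0 [ 20.3 -40.6  11.1]
```

Request:
carry_out(rows=[20.3, -40.6, 11.1, 0, 35, 20.3, -40.6, 11.1, 0, 35, 20.3, -40.6, 11.1, 0, 35, 20.3, -40.6, 11.1, 0, 35, 20.3, -40.6, 11.1, 0, 35, 20.3, -40.6, 11.1, 0, 35, 20.3, -40.6, 11.1, 0, 35, 20.3, -40.6, 11.1, 0, 35, 20.3, -40.6, 11.1, 0, 35])

```text
time: 10.82
eef_pos: [0.1491, 0.5195, 0.6196]
tool_rot: [-2.38, -1.713, -0.608]
contact_force: [0.8, 0.7, 0.2]
finger_gap: 0.0305
grasp_force: 0.0
```

```bash
python3 st.py; python3 go.py -0.15 0.50 0.70
```

```text
t 10.825 p [0.1491 0.5195 0.6196] q [-1.37 -0.06 -0.14  1.14  0.21  1.68 -1.77] gap 0.0305 F [0.8 0.7 0.2]
tilt 24.9 z az 55.7 x az 73.0 y az -19.9
[[ 0.267  0.934  0.237]
 [ 0.874 -0.339  0.348]
 [ 0.405  0.115 -0.907]]
[ -64.4 -263.5 -150.7] len 310.0 n@50 7.0 [ -9.2 -37.6 -21.5]
```

Request:
carry_out(rows=[-9.2, -37.6, -21.5, 0, 35, -9.2, -37.6, -21.5, 0, 35, -9.2, -37.6, -21.5, 0, 35, -9.2, -37.6, -21.5, 0, 35, -9.2, -37.6, -21.5, 0, 35, 0, 0, 0, 0, 35])

```text
time: 11.58
eef_pos: [-0.0667, 0.5046, 0.677]
tool_rot: [-2.375, -1.719, -0.606]
contact_force: [1.3, 1.0, -0.3]
finger_gap: 0.0306
grasp_force: 0.0
```

```bash
python3 st.py; python3 go.py -0.07 0.52 0.95
```

```text
t 11.575 p [-0.0667  0.5046  0.677 ] q [-1.65  0.05 -0.44  0.89  0.44  1.96 -2.18] gap 0.0306 F [ 1.3  1.  -0.3]
tilt 24.8 z az 56.0 x az 73.3 y az -19.6
[[ 0.262  0.936  0.235]
 [ 0.876 -0.333  0.348]
 [ 0.404  0.114 -0.908]]
[ 122.9   23.  -243.2] len 274.0 n@50 6.0 [ 20.5   3.8 -40.5]
```

q3 is now −0.44. Next I top up the lean by climbing.

Request:
carry_out(rows=[20.5, 3.8, -40.5, 0, 35, 20.5, 3.8, -40.5, 0, 35, 20.5, 3.8, -40.5, 0, 35, 20.5, 3.8, -40.5, 0, 35])

```text
time: 12.08
eef_pos: [-0.0325, 0.5353, 0.6883]
tool_rot: [-2.445, -1.717, -0.49]
contact_force: [0.5, 0.9, -0.3]
finger_gap: 0.0307
grasp_force: 0.0
```

```bash
python3 st.py; python3 go.py 0.15 0.58 0.65
```

```text
t 12.075 p [-0.0325  0.5353  0.6883] q [-2.27  0.17  0.53  0.71  0.18  2.03 -2.  ] gap 0.0307 F [ 0.5  0.9 -0.3]
tilt 19.7 z az 54.4 x az 71.1 y az -20.7
[[ 0.307  0.931  0.197]
 [ 0.895 -0.352  0.275]
 [ 0.325  0.092 -0.941]]
[ 83.5 150.7  84.3] len 192.0 n@50 4.0 [20.9 37.7 21.1]
```

```bash
python3 go.py 0.22 0.66 0.65
```

```text
[176.5 187.7 120. ] len 284.0 n@50 6.0 [29.4 31.3 20. ]
```

Request:
carry_out(rows=[29.4, 31.3, 20, 0, 35, 29.4, 31.3, 20, 0, 35, 29.4, 31.3, 20, 0, 35, 29.4, 31.3, 20, 0, 35, 29.4, 31.3, 20, 0, 35, 29.4, 31.3, 20, 0, 35, 47, -3, 16, 0, 35, 47, -3, 16, 0, 35, 47, -3, 16, 0, 35])

```text
time: 13.2
eef_pos: [0.2532, 0.6763, 0.6389]
tool_rot: [-2.39, -1.632, -0.359]
contact_force: [0.1, 0.4, 0.7]
finger_gap: 0.0304
grasp_force: 0.0
```

```bash
python3 st.py
```

```text
t 13.2 p [0.2532 0.6763 0.6389] q [-1.38  0.69  1.22  0.19 -1.11  2.05 -1.55] gap 0.0304 F [0.1 0.4 0.7]
tilt 19.1 z az 76.9 x az 68.2 y az -20.9
[[ 0.352  0.933  0.074]
 [ 0.878 -0.356  0.319]
 [ 0.324 -0.047 -0.945]]
```

```bash
cat > kin.py <<'E'
import numpy as np,cv2
from scipy.optimize import least_squares
from scipy.spatial.transform import Rotation as Ro
D=[([-1.161,.332,-.065,1.46,.022,1.35,-.088],[.262,.567,.2218],[-.6744,-3.0681,.002]),
([-1.5,.26,.46,.66,-.15,2.06,-.01],[.2368,.5088,.6535],[.668,3.019,.28]),
([-2.47,.11,1.23,.67,-.11,2.06,-.17],[.1057,.4743,.7495],[.623,2.979,.569]),
([-2.49,.09,1.28,.51,-.12,2.06,-.16],[.111,.4546,.8241],[.605,2.915,.819]),
([-2.5,.1,1.31,.51,-.13,2.06,-1.6],[.1109,.4549,.8236],[-2.21,-1.656,-.619]),
([-1.78,-.48,.75,1.32,.18,1.69,-1.24],[.3927,.267,.6102],[-2.231,-1.652,-.563]),
([-1.03,-.5,1.34,1.62,.01,1.6,-.01],[.4262,-.217,.3622],[-2.282,-1.672,-.584]),
([-.94,-.5,1.34,2.19,.07,.99,.03],[.4079,-.1369,.1168],[-2.38,-1.703,-.607]),
([-1.47,-.47,1.34,.91,.14,2.04,-.33],[.4582,-.1968,.6364],[-2.382,-1.71,-.609]),
([-1.17,-.2,.58,1.07,-.06,1.84,-.92],[.4186,.2016,.6788],[-2.38,-1.713,-.609]),
([-1.37,-.06,-.14,1.14,.21,1.68,-1.77],[.1491,.5195,.6196],[-2.38,-1.713,-.608]),
([-1.65,.05,-.44,.89,.44,1.96,-2.18],[-.0667,.5046,.677],[-2.375,-1.719,-.606]),
([-2.27,.17,.53,.71,.18,2.03,-2.0],[-.0325,.5353,.6883],[-2.445,-1.717,-.49]),
([-1.38,.69,1.22,.19,-1.11,2.05,-1.55],[.2532,.6763,.6389],[-2.39,-1.632,-.359])]
lim=np.array([[-2.6,2.6],[-.5,2.12],[-1.47,1.34],[.16,2.42],[-1.27,4.41],[.06,2.06],[-2.6,2.6]])
Rz=lambda a:Ro.from_euler('z',a).as_matrix();Ry=lambda a:Ro.from_euler('y',a).as_matrix()
# params: signs fixed; offsets o[7], base height, links; small joint x-offsets
def fk(q,P,S):
    a=S*q+P[:7];R=Rz(a[0]);p=np.array([0,0,P[7]])
    R=R@Ry(a[1]);R=R@Rz(a[2]);p=p+R@[P[11],0,P[8]]
    R=R@Ry(a[3]);p=p+R@[P[12],0,0];R=R@Rz(a[4]);p=p+R@[0,0,P[9]]
    R=R@Ry(a[5]);R=R@Rz(a[6]);p=p+R@[P[13],P[14],P[10]]
    return p,R
def res(P,S):
    e=[]
    for q,p,r in D:
        pp,R=fk(np.array(q),P,S);e+=list((pp-p)*5)+list(Ro.from_matrix(R.T@cv2.Rodrigues(np.array(r))[0]).as_rotvec())
    return np.array(e)
def fit():
    import itertools;best=None
    for s in itertools.product([1,-1],[1,-1],[1,-1]):
        S=np.array([-1,1,s[0],1,s[1],1,s[2]])
        for o7 in(0,1.57,3.14,-1.57):
            P0=np.zeros(15);P0[7:11]=[.33,.4,.4,.25];P0[6]=o7
            r=least_squares(res,P0,args=(S,),loss='soft_l1',f_scale=.05)
            if best is None or r.cost<best[0]:best=(r.cost,r.x,S)
    return best
if __name__=='__main__':
    c,P,S=fit();print(c,P.round(3),S);print(np.abs(res(P,S)).reshape(-1,6).max(0).round(3));np.savez('kin.npz',P=P,S=S)
E
python3 kin.py
```

```text
0.01577939791703339 [-3.000e-03  0.000e+00 -8.300e-02  3.179e+00 -2.000e-02 -3.181e+00
  1.498e+00  2.820e-01  4.260e-01 -4.870e-01  3.540e-01  1.600e-02
  2.100e-02 -3.000e-03  5.000e-03] [-1  1 -1  1  1  1 -1]
[0.043 0.06  0.044 0.038 0.027 0.021]
```

```bash
cat > ik.py <<'E'
from kin import *
K=np.load('kin.npz');P,S=K['P'],K['S']
F=lambda q:fk(q,P,S)
def Rt(az,lean,yaw=None):
    a=np.radians(az);f=np.array([np.cos(a),np.sin(a),0]);t=np.radians(lean)
    z=np.sin(t)*f-np.cos(t)*np.array([0,0,1.]);x=np.cos(t)*f+np.sin(t)*np.array([0,0,1.]);return np.c_[x,np.cross(z,x),z]
def err(q,p,R):
    a,b=F(q);return np.r_[(p-a),0.3*Ro.from_matrix(R@b.T).as_rotvec()]
def ik(q0,p,R,reg=0):
    r=least_squares(lambda q:np.r_[err(q,p,R),reg*(q-q0)],np.clip(q0,lim[:,0]+1e-3,lim[:,1]-1e-3),bounds=(lim[:,0],lim[:,1]));return r.x,np.linalg.norm(err(r.x,p,R))
E
python3 - <<'E'
from ik import *
g=np.random.default_rng(0)
A=np.array([.484,-.18,.012]);B=np.array([.545,.189,.012])
for lean in(25,30,35):
  R=Rt(73,lean);sol=[]
  for i in range(60):
    q,e=ik(g.uniform(lim[:,0],lim[:,1]),A,R)
    if e<2e-3:
        qb=q;eb=0
        for s in np.linspace(0,1,9)[1:]:
            qb,ee=ik(qb,A+s*(B-A),R,1e-3);eb=max(eb,ee)
        sol.append((q,qb,eb))
  print(lean,len(sol))
  for q,qb,eb in sorted(sol,key=lambda s:s[0][2])[::max(1,len(sol)//7)]:print(q.round(2),'->',qb.round(2),round(eb,4))
E
```

```text
25 34
[ 1.65  1.01 -1.43  1.92  0.65  1.08 -0.3 ] -> [ 0.95  0.81 -1.35  2.03  0.64  0.7  -0.96] 0.0
[ 1.58  0.82 -1.28  1.92  0.42  1.   -0.12] -> [ 0.86  0.66 -1.22  2.03  0.37  0.63 -0.75] 0.0
[ 1.48  0.68 -1.12  1.92  0.21  0.96  0.04] -> [ 0.78  0.57 -1.09  2.03  0.16  0.61 -0.59] 0.0
[ 1.44  0.64 -1.05  1.92  0.14  0.95  0.1 ] -> [ 0.74  0.54 -1.05  2.03  0.09  0.61 -0.53] 0.0
[ 1.17  0.49 -0.71  1.92 -0.16  0.96  0.33] -> [ 0.55  0.44 -0.81  2.03 -0.19  0.62 -0.31] 0.0
[ 0.76  0.42 -0.23  1.92 -0.41  1.01  0.53] -> [ 0.23  0.36 -0.45  2.03 -0.46  0.66 -0.09] 0.0
[ 0.5   0.42  0.07  1.92 -0.54  1.05  0.63] -> [-0.02  0.34 -0.18  2.03 -0.61  0.7   0.02] 0.0
[ 0.19  0.46  0.42  1.92 -0.7   1.13  0.75] -> [-0.35  0.35  0.18  2.03 -0.77  0.77  0.13] 0.0
[-0.16  0.62  0.85  1.92 -0.93  1.28  0.9 ] -> [-0.81  0.46  0.72  2.03 -1.02  0.92  0.29] 0.0
30 33
[ 1.65  0.96 -1.34  1.89  0.48  1.05 -0.13] -> [ 0.97  0.76 -1.29  2.05  0.42  0.6  -0.74] 0.0
[ 1.57  0.8  -1.19  1.89  0.26  1.    0.04] -> [ 0.9   0.65 -1.18  2.05  0.17  0.57 -0.53] 0.0
[ 1.41  0.64 -0.96  1.89 -0.    0.98  0.25]
[... 687 characters left out ...]
 -1.35  2.08  0.48  0.57 -0.72] 0.0
[ 1.63  0.93 -1.25  1.87  0.32  1.04  0.03] -> [ 1.01  0.75 -1.25  2.08  0.22  0.53 -0.5 ] 0.0
[ 1.48  0.74 -1.02  1.87  0.02  1.01  0.26] -> [ 0.9   0.62 -1.1   2.08 -0.13  0.53 -0.22] 0.0
[ 1.22  0.58 -0.68  1.87 -0.28  1.04  0.5 ] -> [ 0.71  0.5  -0.88  2.08 -0.46  0.57  0.05] 0.0
[ 0.9   0.51 -0.29  1.87 -0.51  1.11  0.67] -> [ 0.44  0.41 -0.56  2.08 -0.73  0.65  0.25] 0.0
[ 0.56  0.51  0.1   1.87 -0.69  1.19  0.8 ] -> [ 0.1   0.37 -0.19  2.08 -0.91  0.74  0.38] 0.0
[ 0.31  0.55  0.4   1.87 -0.82  1.27  0.89] -> [-0.2   0.37  0.13  2.08 -1.04  0.82  0.46] 0.0
[ 0.11  0.63  0.65  1.87 -0.94  1.37  0.97] -> [-0.46  0.41  0.42  2.08 -1.14  0.9   0.52] 0.0
```

```bash
cat > sim.py <<'E'
from ik import *
def rows(q,seq,reg=2e-3,verbose=False):
    p,R=F(q)
    for t in seq:
        tp=p+R@(np.array(t[:3])/1000);tR=R@Rz(t[3] if len(t)>3 else 0)
        q,e=ik(q,tp,tR,reg);p,R=(tp,tR) if e<1e-3 else F(q)
    return q
def world(q,target,step=50,reg=2e-3):
    p,R=F(q);d=np.array(target)-p;n=int(np.ceil(np.linalg.norm(d)*1000/step));v=R.T@d*1000/n
    return rows(q,[v]*n,reg)
def show(q,s=''):
    p,R=F(q);z=R[:,2];print(s,q.round(2),'p',p.round(3),'tilt',np.degrees(np.arccos(-z[2])).round(1),'az',np.degrees(np.arctan2(z[1],z[0])).round(0),'xaz',np.degrees(np.arctan2(R[1,0],R[0,0])).round(0))
E
python3 - <<'E'
from sim import *
q=np.array(D[12][0]);show(rows(q,[[29.4,31.3,20]]*6+[[47,-3,16]]*3),'val real 14:');print(D[13][0])
q=np.array(D[9][0]);show(rows(q,[[20.3,-40.6,11.1]]*9),'val 11');print(D[10][0])
q0=np.array(D[13][0]);show(q0,'now')
for name,t in(('up',(.25,.68,.95)),('out',(.32,.95,.64)),('upout',(.3,.85,.85)),('upR',(.4,.65,.9))):
    show(world(q0,t),name)
q1=world(q0,(.45,.45,.6));show(q1,'w1');q2=world(q1,(.65,0,.5));show(q2,'w2');q3=world(q2,(.6,-.25,.35));show(q3,'w3');q4=world(q3,(.484,-.19,.06));show(q4,'w4')
E
```

```text
val real 14: [-1.4   0.68  0.48  0.16 -0.32  1.81 -1.6 ] p [0.255 0.76  0.63 ] tilt 29.9 az 58.0 xaz 73.0
[-1.38, 0.69, 1.22, 0.19, -1.11, 2.05, -1.55]
val 11 [-1.38 -0.08 -0.11  1.15  0.2   1.67 -1.76] p [0.151 0.525 0.623] tilt 25.1 az 56.0 xaz 73.0
[-1.37, -0.06, -0.14, 1.14, 0.21, 1.68, -1.77]
now [-1.38  0.69  1.22  0.19 -1.11  2.05 -1.55] p [0.26  0.679 0.63 ] tilt 20.5 az 70.0 xaz 68.0
up [-1.47  0.39  1.28  0.16 -1.08  1.97 -1.58] p [0.211 0.576 0.851] tilt 42.7 az 70.0 xaz 68.0
out [-1.39  0.83  1.2   0.16 -1.16  1.55 -1.61] p [0.295 0.877 0.612] tilt 41.9 az 70.0 xaz 68.0
upout [-1.42  0.58  1.24  0.16 -1.13  1.72 -1.59] p [0.259 0.736 0.782] tilt 46.5 az 70.0 xaz 68.0
upR [-1.14  0.46  1.18  0.16 -1.19  1.94 -1.41] p [0.355 0.561 0.816] tilt 41.3 az 67.0 xaz 68.0
w1 [-1.51  0.43  1.34  0.87 -0.76  1.89 -0.94] p [0.45 0.45 0.6 ] tilt 20.5 az 70.0 xaz 68.0
w2 [-0.48  0.53  1.13  0.93 -0.89  1.99 -0.1 ] p [0.65 0.   0.5 ] tilt 20.5 az 70.0 xaz 68.0
w3 [-0.13  0.62  1.1   1.17 -0.86  1.88  0.42] p [ 0.6  -0.25  0.35] tilt 20.5 az 70.0 xaz 68.0
w4 [-0.36  0.61  1.08  1.91 -0.9   1.33  0.77] p [ 0.484 -0.19   0.06 ] tilt 20.5 az 70.0 xaz 68.0
```

```bash
python3 go.py 0.25 0.68 0.84
```

```text
[  67.3  -13.8 -189.1] len 201.0 n@50 5.0 [ 13.5  -2.8 -37.8]
```

Request:
carry_out(rows=[17, -3, -47, 0, 35, 17, -3, -47, 0, 35, 17, -3, -47, 0, 35, 17, -3, -47, 0, 35])

```text
time: 13.7
eef_pos: [0.2233, 0.6107, 0.7341]
tool_rot: [-2.322, -1.583, -0.48]
contact_force: [0.3, 0.5, -0.5]
finger_gap: 0.0304
grasp_force: 0.0
```

```bash
python3 st.py
cat > plan.py <<'E'
import sys
from sim import *
from bench import get_obs
q=np.array(get_obs()['qpos']);show(q,'now')
for w in sys.argv[1:]:
    q=world(q,[float(a) for a in w.split(',')]);show(q,w)
E
python3 plan.py .45,.45,.6 .65,0,.5 .6,-.25,.35 .484,-.19,.06 .484,-.18,.012 .545,.189,.012
```

```text
t 13.7 p [0.2233 0.6107 0.7341] q [-1.36  0.5   0.54  0.16 -0.46  2.06 -1.62] gap 0.0304 F [ 0.3  0.5 -0.5]
tilt 25.5 z az 75.3 x az 67.8 y az -20.8
[[ 0.341  0.934  0.109]
 [ 0.837 -0.354  0.417]
 [ 0.428 -0.051 -0.902]]
now [-1.36  0.5   0.54  0.16 -0.46  2.06 -1.62] p [0.216 0.617 0.726] tilt 26.2 az 70.0 xaz 69.0
.45,.45,.6 [-1.3   0.14  0.68  1.01 -0.35  1.65 -1.09] p [0.45 0.45 0.6 ] tilt 26.2 az 70.0 xaz 69.0
.65,0,.5 [-0.39  0.42  0.9   1.   -0.82  1.9  -0.12] p [0.65 0.   0.5 ] tilt 26.2 az 70.0 xaz 69.0
.6,-.25,.35 [ 0.01  0.56  0.9   1.17 -0.84  1.86  0.41] p [ 0.6  -0.25  0.35] tilt 26.2 az 70.0 xaz 69.0
.484,-.19,.06 [-0.15  0.53  0.88  1.9  -0.86  1.32  0.79] p [ 0.484 -0.19   0.06 ] tilt 26.2 az 70.0 xaz 69.0
.484,-.18,.012 [-0.12  0.59  0.82  1.93 -0.94  1.26  0.85] p [ 0.484 -0.18   0.012] tilt 26.2 az 70.0 xaz 69.0
.545,.189,.012 [-0.77  0.43  0.67  2.05 -1.03  0.86  0.25] p [0.545 0.189 0.012] tilt 26.2 az 70.0 xaz 69.0
```

Request:
carry_out(rows=[20, -2, -46, 0, 35, 20, -2, -46, 0, 35, 0, 0, 0, 0, 35])

```text
time: 14.08
eef_pos: [0.2124, 0.5804, 0.7756]
tool_rot: [-2.28, -1.552, -0.548]
contact_force: [-0.5, -0.5, 0.6]
finger_gap: 0.0302
grasp_force: 0.0
```

```bash
python3 st.py;python3 plan.py .45,.5,.6 .65,0,.5 .6,-.25,.35 .484,-.19,.06 .484,-.18,.012 .545,.189,.012;python3 go.py .45 .5 .6
```

```text
t 14.075 p [0.2124 0.5804 0.7756] q [-1.38  0.43  0.58  0.16 -0.49  2.06 -1.63] gap 0.0302 F [-0.5 -0.5  0.6]
tilt 29.3 z az 74.7 x az 67.6 y az -20.7
[[ 0.333  0.934  0.129]
 [ 0.808 -0.354  0.472]
 [ 0.486 -0.053 -0.872]]
now [-1.38  0.43  0.58  0.16 -0.49  2.06 -1.63] p [0.206 0.588 0.768] tilt 30.0 az 70.0 xaz 68.0
.45,.5,.6 [-1.35  0.17  0.7   1.01 -0.39  1.56 -1.12] p [0.45 0.5  0.6 ] tilt 30.0 az 70.0 xaz 68.0
.65,0,.5 [-0.39  0.42  0.94  1.04 -0.89  1.9  -0.09] p [0.65 0.   0.5 ] tilt 30.0 az 70.0 xaz 68.0
.6,-.25,.35 [ 0.03  0.59  0.92  1.17 -0.92  1.91  0.43] p [ 0.6  -0.25  0.35] tilt 30.0 az 70.0 xaz 68.0
.484,-.19,.06 [-0.12  0.58  0.9   1.89 -0.94  1.4   0.85] p [ 0.484 -0.19   0.06 ] tilt 30.0 az 70.0 xaz 68.0
.484,-.18,.012 [-0.09  0.65  0.84  1.92 -1.01  1.34  0.91] p [ 0.484 -0.18   0.012] tilt 30.0 az 70.0 xaz 68.0
.545,.189,.012 [-0.76  0.44  0.69  2.08 -1.15  0.9   0.37] p [0.545 0.189 0.012] tilt 30.0 az 70.0 xaz 68.0
[-71.2 259.6 145.9] len 306.0 n@50 7.0 [-10.2  37.1  20.8]
```

Request:
carry_out(rows=[-10.2, 37.1, 20.8, 0, 35, -10.2, 37.1, 20.8, 0, 35, -10.2, 37.1, 20.8, 0, 35, -10.2, 37.1, 20.8, 0, 35, -10.2, 37.1, 20.8, 0, 35, -10.2, 37.1, 20.8, 0, 35, -10.2, 37.1, 20.8, 0, 35])

```text
time: 14.95
eef_pos: [0.4431, 0.5049, 0.6031]
tool_rot: [-2.283, -1.553, -0.544]
contact_force: [0.8, 0.7, -0.7]
finger_gap: 0.0302
grasp_force: 0.0
```

Request:
carry_out(rows=[-35.1, 33.5, -11.2, 0, 35, -35.1, 33.5, -11.2, 0, 35, -35.1, 33.5, -11.2, 0, 35, -35.1, 33.5, -11.2, 0, 35, -35.1, 33.5, -11.2, 0, 35, -35.1, 33.5, -11.2, 0, 35, -35.1, 33.5, -11.2, 0, 35, -35.1, 33.5, -11.2, 0, 35, -35.1, 33.5, -11.2, 0, 35, -35.1, 33.5, -11.2, 0, 35, -35.1, 33.5, -11.2, 0, 35])

```text
time: 16.32
eef_pos: [0.6426, 0.0034, 0.505]
tool_rot: [-2.282, -1.553, -0.544]
contact_force: [0.9, 0.6, 0.3]
finger_gap: 0.0305
grasp_force: 0.0
```

```bash
python3 st.py;python3 plan.py .58,-.25,.3 .478,-.20,.06 .484,-.18,.012 .545,.189,.012;python3 go.py .58 -.25 .3
```

```text
t 16.325 p [0.6426 0.0034 0.505 ] q [-0.42  0.44  1.02  1.01 -0.93  1.91 -0.1 ] gap 0.0305 F [0.9 0.6 0.3]
tilt 29.1 z az 74.8 x az 67.6 y az -20.7
[[ 0.334  0.934  0.127]
 [ 0.809 -0.353  0.469]
 [ 0.483 -0.054 -0.874]]
now [-0.42  0.44  1.02  1.01 -0.93  1.91 -0.1 ] p [ 0.656 -0.009  0.509] tilt 29.2 az 66.0 xaz 67.0
.58,-.25,.3 [-0.07  0.57  1.01  1.35 -0.91  1.8   0.51] p [ 0.58 -0.25  0.3 ] tilt 29.2 az 66.0 xaz 67.0
.478,-.20,.06 [-0.16  0.59  0.96  1.91 -0.97  1.4   0.87] p [ 0.478 -0.2    0.06 ] tilt 29.2 az 66.0 xaz 67.0
.484,-.18,.012 [-0.15  0.65  0.9   1.95 -1.05  1.33  0.92] p [ 0.484 -0.18   0.012] tilt 29.2 az 66.0 xaz 67.0
.545,.189,.012 [-0.85  0.45  0.77  2.1  -1.18  0.89  0.36] p [0.545 0.189 0.012] tilt 29.2 az 66.0 xaz 67.0
[-325.    42.1   52.2] len 332.0 n@50 7.0 [-46.4   6.    7.5]
```

Request:
carry_out(rows=[-48.3, 0.7, 6.7, 0, 35, -48.3, 0.7, 6.7, 0, 35, -48.3, 0.7, 6.7, 0, 35, -48.3, 0.7, 6.7, 0, 35, -48.3, 0.7, 6.7, 0, 35, -48.3, 0.7, 6.7, 0, 35, -48.3, 0.7, 6.7, 0, 35, -16.8, -10.5, 37.1, 0, 35, -16.8, -10.5, 37.1, 0, 35, -16.8, -10.5, 37.1, 0, 35, -16.8, -10.5, 37.1, 0, 35, -16.8, -10.5, 37.1, -0.11, 35])

```text
time: 17.82
eef_pos: [0.4855, -0.2111, 0.0997]
tool_rot: [-2.207, -1.688, -0.572]
contact_force: [-0.0, 0.1, -0.8]
finger_gap: 0.0306
grasp_force: 0.0
```

```bash
python3 st.py;python3 go.py .4825 -.19 .011;python3 - <<'E'
from h import *
t=imaging.grab_frame('top')[:,:,::-1];s=imaging.grab_frame('side')[:,:,::-1]
k=np.zeros((440,800,3),np.uint8);k[:,:400]=cv2.resize(t[205:315,300:400],(400,440),interpolation=2);k[:,400:]=cv2.resize(s[170:310,240:367],(400,440),interpolation=2);cv2.imwrite('pics/b1.png',k)
E
```

```text
t 17.825 p [ 0.4855 -0.2111  0.0997] q [-0.12  0.56  0.96  1.81 -0.88  1.43  0.89] gap 0.0306 F [-0.   0.1 -0.8]
tilt 29.0 z az 74.7 x az 74.8 y az -15.2
[[ 0.229  0.965  0.128]
 [ 0.844 -0.262  0.468]
 [ 0.485  0.001 -0.874]]
[-25.9  -8.4  87. ] len 91.0 n@50 2.0 [-13.   -4.2  43.5]
```

View pics/b1.png

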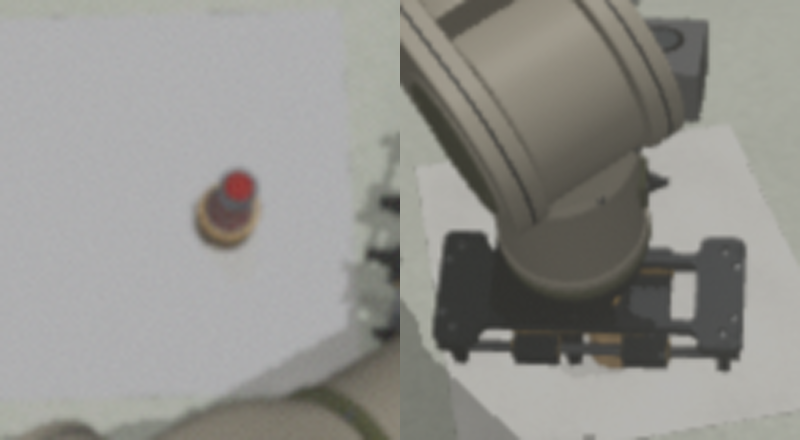

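Request:
carry_out(rows=[-13, -4.2, 43.5, 0, 35, -13, -4.2, 43.5, 0, 35, 0, 0, 0, 0, 35])

```text
time: 18.3
eef_pos: [0.4827, -0.189, 0.012]
tool_rot: [-2.206, -1.682, -0.57]
contact_force: [-0.0, 0.3, -0.0]
finger_gap: 0.0304
grasp_force: 0.0
```

```bash
python3 st.py;python3 - <<'E'
from h import *
w=imaging.grab_frame('wrist')[:,:,::-1];cv2.imwrite('pics/w2.png',w)
o=get_obs();print(list(o['eef_pos'].round(4)),list(o['tool_rot'].round(4)))
E
```

```text
t 18.3 p [ 0.4827 -0.189   0.012 ] q [-0.09  0.66  0.87  1.89 -0.99  1.31  0.99] gap 0.0304 F [-0.   0.3 -0. ]
tilt 29.1 z az 75.2 x az 74.6 y az -15.3
[[ 0.232  0.965  0.125]
 [ 0.842 -0.263  0.471]
 [ 0.487 -0.004 -0.873]]
[np.float64(0.4837), np.float64(-0.1903), np.float64(0.0138)] [np.float64(-2.2072), np.float64(-1.6846), np.float64(-0.5718)]
```

View pics/w2.png

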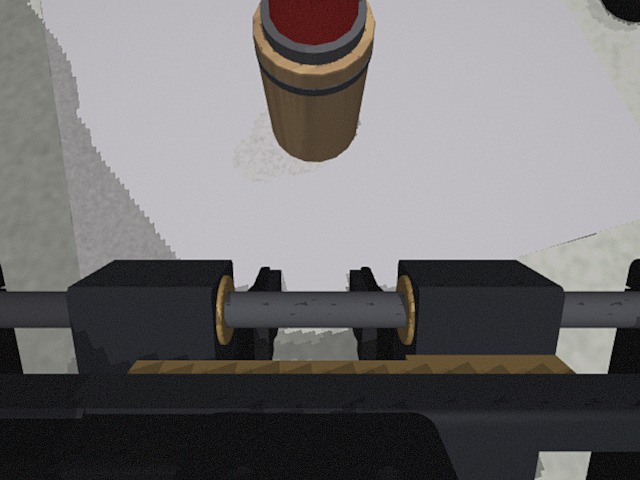

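Run:
```python
from h import *
p=np.array([.4837,-.1903,.0138]);r=[-2.2072,-1.6846,-.5718]
q,c=wray(315,160.5,0,p,r);d=(q-c)[:2];H=q[:2]+.023*d/np.hypot(*d);print('H',H,'dist',np.hypot(*(H-p[:2])))
O=np.array([.553,.214]);R=cv2.Rodrigues(np.array(r))[0]
a=np.radians(73);X=np.array([np.cos(a),np.sin(a)]);Y=np.array([-X[1],X[0]]);print('H in station',(H-O)@X,(H-O)@Y)
for nm,t in(('P',O-.09*X),('O',O)):
    v=t-H;print(nm,t,v,np.degrees(np.arctan2(v[1],v[0])),R.T@np.r_[v,0]*1000)
```

```text
H [ 0.507806   -0.09951734] dist 0.09392864342942368
H in station -0.31303157313263485 -0.04844435840156355
P [0.52668655 0.12793257] [0.01888055 0.22744991] 85.2547732946101 [196.06165521 -41.73609834 109.12315944]
O [0.553 0.214] [0.045194   0.31351734] 81.79723122198214 [274.67534148 -39.037908   152.85653457]
```

Request:
carry_out(rows=[10.5, 0, 5.8, 0, 35, 10.5, 0, 5.8, 0, 35, 10.5, 0, 5.8, 0, 35, 10.5, 0, 5.8, 0, 35, 7, 0, 3.9, 0, 35, 5.2, 0, 2.9, 0, 35, 5.2, 0, 2.9, 0, 35, 5.2, 0, 2.9, 0, 35])

```text
time: 19.35
eef_pos: [0.5027, -0.1182, 0.0131]
tool_rot: [-2.206, -1.687, -0.573]
contact_force: [-0.5, -1.3, -0.6]
finger_gap: 0.0305
grasp_force: 0.6
```

```bash
python3 st.py
```

```text
t 19.35 p [ 0.5027 -0.1182  0.0131] q [-0.24  0.6   0.86  1.95 -1.01  1.23  0.89] gap 0.0305 F [-0.5 -1.3 -0.6]
tilt 29.1 z az 74.8 x az 74.8 y az -15.2
[[ 0.228  0.965  0.128]
 [ 0.843 -0.262  0.469]
 [ 0.486  0.001 -0.874]]
```

Request:
carry_out(rows=[9.5, -2, 5.3, 0, 35, 9.5, -2, 5.3, 0, 35, 9.5, -2, 5.3, 0, 35, 9.5, -2, 5.3, 0, 35, 9.5, -2, 5.3, 0, 35, 9.5, -2, 5.3, 0, 35, 9.5, -2, 5.3, 0, 35, 9.5, -2, 5.3, 0, 35, 9.5, -2, 5.3, 0, 35, 9.5, -2, 5.3, 0, 35])

```text
time: 20.6
eef_pos: [0.5119, -0.0071, 0.0131]
tool_rot: [-2.205, -1.688, -0.573]
contact_force: [-0.1, -0.7, -0.5]
finger_gap: 0.0303
grasp_force: 0.6
```

```bash
python3 st.py
cat > loc.py <<'E'
from h import *
import sys
o=get_obs();w=imaging.grab_frame('wrist')[:,:,::-1];cv2.imwrite('pics/loc.png',w)
h=cv2.cvtColor(w,cv2.COLOR_BGR2HSV);m=cv2.inRange(h,(5,60,30),(25,230,230))
c,s,b=blob(m,(150,40,480,262));r=int(sys.argv[1]) if len(sys.argv)>1 else 130
row=s[1]+s[3]-1;xs=np.where(b[row-25])[0];print('handle box',s,'mid col near foot',xs.min(),xs.max(),xs.mean())
u=xs.mean();q,cc=wray(u,row+.5,0,o['eef_pos'],o['tool_rot']);d=(q-cc)[:2];H=q[:2]+.023*d/np.hypot(*d)
O=np.array([.553,.214]);a=np.radians(73);X=np.array([np.cos(a),np.sin(a)]);Y=np.array([-X[1],X[0]])
print('H',H.round(4),'station',((H-O)@X).round(4),((H-O)@Y).round(4),'TCP st',((o['eef_pos'][:2]-O)@X).round(4),((o['eef_pos'][:2]-O)@Y).round(4),'TCP-H',np.hypot(*(H-o['eef_pos'][:2])).round(4))
E
python3 loc.py
```

```text
t 20.6 p [ 0.5119 -0.0071  0.0131] q [-0.46  0.5   0.84  2.06 -1.04  1.1   0.74] gap 0.0303 F [-0.1 -0.7 -0.5]
tilt 29.1 z az 74.8 x az 74.9 y az -15.1
[[ 0.228  0.965  0.128]
 [ 0.843 -0.261  0.47 ]
 [ 0.487  0.001 -0.874]]
handle box [ 247  158  138  104 3029] mid col near foot 259 370 312.55263157894734
H [0.5197 0.0312] station -0.1846 -0.0217 TCP st -0.2234 -0.0253 TCP-H 0.039
```

Request:
carry_out(rows=[8.7, -1.9, 4.85, 0, 35, 8.7, -1.9, 4.85, 0, 35, 8.7, -1.9, 4.85, 0, 35, 8.7, -1.9, 4.85, 0, 35, 8.7, -1.9, 4.85, 0, 35, 8.7, -1.9, 4.85, 0, 35, 8.7, -1.9, 4.85, 0, 35, 8.7, -1.9, 4.85, 0, 35, 8.7, -1.9, 4.85, 0, 35, 8.7, -1.9, 4.85, 0, 35, 8.7, -1.9, 4.85, 0, 35])

```text
time: 22.02
eef_pos: [0.5203, 0.1041, 0.0131]
tool_rot: [-2.205, -1.688, -0.573]
contact_force: [0.4, -0.3, -0.1]
finger_gap: 0.0304
grasp_force: 0.6
```

```bash
python3 st.py; python3 loc.py
```

```text
t 22.025 p [0.5203 0.1041 0.0131] q [-0.67  0.44  0.8   2.1  -1.08  0.96  0.57] gap 0.0304 F [ 0.4 -0.3 -0.1]
tilt 29.1 z az 74.8 x az 74.9 y az -15.1
[[ 0.228  0.965  0.128]
 [ 0.843 -0.261  0.47 ]
 [ 0.487  0.001 -0.874]]
handle box [ 247  159  138  103 3031] mid col near foot 258 370 311.15384615384613
H [0.5271 0.1426] station -0.0759 0.0039 TCP st -0.1147 -0.0009 TCP-H 0.0391
```

View pics/loc.png

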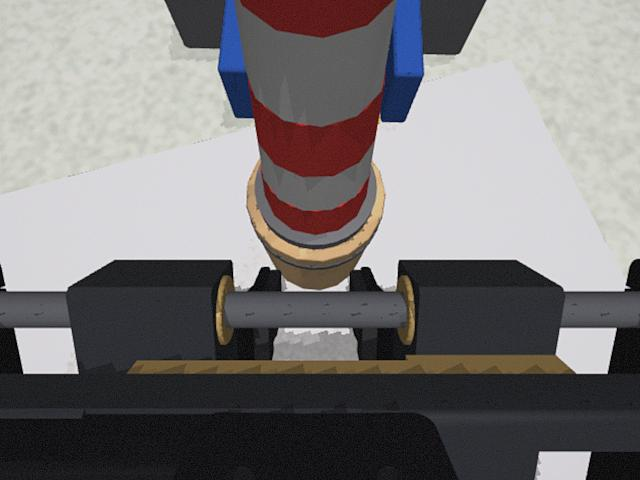

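Request:
carry_out(rows=[8.7, 0.2, 4.85, 0, 35, 8.7, 0.2, 4.85, 0, 35, 8.7, 0.2, 4.85, 0, 35, 8.7, 0.2, 4.85, 0, 35, 8.7, 0.2, 4.85, 0, 35, 8.7, 0.2, 4.85, 0, 35, 8.7, 0.2, 4.85, 0, 35, 4.4, 0.1, 2.4, 0, 35])

```text
time: 23.08
eef_pos: [0.5413, 0.176, 0.0131]
tool_rot: [-2.204, -1.688, -0.573]
contact_force: [-0.7, -0.6, 0.2]
finger_gap: 0.0306
grasp_force: 0.6
```

```bash
python3 st.py; python3 loc.py
```

```text
t 23.075 p [0.5413 0.176  0.0131] q [-0.77  0.47  0.76  2.06 -1.12  0.91  0.45] gap 0.0306 F [-0.7 -0.6  0.2]
tilt 29.1 z az 74.8 x az 74.9 y az -15.1
[[ 0.227  0.965  0.127]
 [ 0.843 -0.26   0.47 ]
 [ 0.487  0.001 -0.873]]
handle box [ 246  159  139  103 2643] mid col near foot 251 370 305.8095238095238
H [0.5439 0.2155] station -0.0012 0.0091 TCP st -0.0398 0.0001 TCP-H 0.0396
```

Request:
carry_out(rows=[2.6, 0, 1.46, 0, 35, 2.6, 0, 1.46, 0, 35, 2.6, 0, 1.46, 0, 35])

```text
time: 23.5
eef_pos: [0.5437, 0.1837, 0.0131]
tool_rot: [-2.205, -1.687, -0.573]
contact_force: [-0.5, -0.7, -0.4]
finger_gap: 0.0304
grasp_force: 0.6
```

Request:
carry_out(rows=[1.7, 0, 0.97, 0, 35])

```text
time: 23.62
eef_pos: [0.5442, 0.1858, 0.0131]
tool_rot: [-2.205, -1.688, -0.573]
contact_force: [-1.0, -0.9, 1.0]
finger_gap: 0.0302
grasp_force: 0.7
```

Request:
carry_out(rows=[1.7, 0, 0.97, 0, 35])

```text
time: 23.75
eef_pos: [0.5447, 0.1876, 0.0131]
tool_rot: [-2.205, -1.688, -0.573]
contact_force: [-1.0, -1.1, 0.2]
finger_gap: 0.0305
grasp_force: 0.7
```

Request:
carry_out(rows=[1.3, 0, 0.73, 0, 35])

```text
time: 23.88
eef_pos: [0.545, 0.1891, 0.0131]
tool_rot: [-2.205, -1.688, -0.573]
contact_force: [-0.1, -1.1, 0.6]
finger_gap: 0.0305
grasp_force: 0.7
```

Request:
carry_out(rows=[1.3, 0, 0.73, 0, 35])

```text
time: 24.0
eef_pos: [0.5454, 0.1905, 0.0131]
tool_rot: [-2.205, -1.688, -0.573]
contact_force: [0.2, -0.9, 0.2]
finger_gap: 0.0304
grasp_force: 0.7
```

Request:
carry_out(rows=[1.3, 0, 0.73, 0, 35])

```text
time: 24.12
eef_pos: [0.5458, 0.1919, 0.013]
tool_rot: [-2.205, -1.688, -0.573]
contact_force: [-1.8, -2.9, -0.0]
finger_gap: 0.0305
grasp_force: 1.3
```

Request:
carry_out(rows=[0.9, 0, 0.5, 0, 35])

```text
time: 24.25
eef_pos: [0.5461, 0.1923, 0.0129]
tool_rot: [-2.206, -1.688, -0.573]
contact_force: [-2.2, -5.6, 1.5]
finger_gap: 0.0302
grasp_force: 2.4
```

Request:
carry_out(rows=[0.4, 0, 0.2, 0, 35])

```text
time: 24.38
eef_pos: [0.5462, 0.1924, 0.0129]
tool_rot: [-2.206, -1.687, -0.573]
contact_force: [-2.0, -6.4, 2.5]
finger_gap: 0.0307
grasp_force: 2.7
```

```bash
python3 loc.py
python3 - <<'E'
from h import *
t=imaging.grab_frame('top')[:,:,::-1];s=imaging.grab_frame('side')[:,:,::-1];w=cv2.imread('pics/loc.png')
k=np.zeros((500,800,3),np.uint8);k[:,:400]=cv2.resize(t[190:290,190:270],(400,500),interpolation=2);k[:300,400:]=cv2.resize(w,(400,300));cv2.imwrite('pics/b2.png',k)
E
```

```text
handle box [ 245  161  140  101 2623] mid col near foot 251 383 320.2142857142857
H [0.5599 0.2289] station 0.0163 -0.0023 TCP st -0.0227 0.0002 TCP-H 0.039
```

View pics/b2.png

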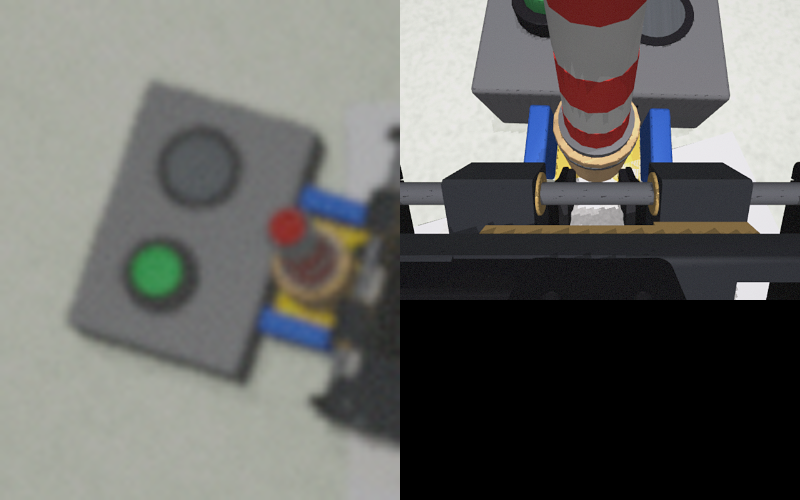

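Request:
carry_out(rows=[-1.7, 0, -1, 0, 35, -4.3, 0, -2.4, 0, 35, -8.7, 0, -4.85, 0, 35, -17, 0, -9.7, 0, 35, -26, 0, -14.5, 0, 35, -35, 0, -19.4, 0, 35, -35, 0, -19.4, 0, 35, -35, 0, -19.4, 0, 35, -30, 0, -30, 0, 35, -20, 0, -45, 0, 35, 0, 0, -50, 0, 35, 0, 0, -50, 0, 35])

```text
time: 26.02
eef_pos: [0.4624, -0.1129, 0.1427]
tool_rot: [-2.207, -1.685, -0.573]
contact_force: [2.1, 0.8, 0.6]
finger_gap: 0.0305
grasp_force: 0.0
```

```bash
python3 st.py
cat > p2.py <<'E'
from sim import *
from bench import get_obs
q=np.array(get_obs()['qpos']);show(q,'now')
q=rows(q,[[0,0,0,.17]]*6);show(q,'yaw+1.02')
for w in((.45,-.3,.5),(.2,-.5,.6),(-.1,-.55,.65)):
    q=world(q,w);show(q,w)
qq=q
for i in range(4):
    q=world(q,F(q)[0]+[0,0,.1]);show(q,'up')
q=qq
for i in range(4):
    q=world(q,F(q)[0]+[-.02,-.08,.05]);show(q,'upout')
E
python3 p2.py
python3 - <<'E'
from h import *
t=imaging.grab_frame('top')[:,:,::-1];s=imaging.grab_frame('side')[:,:,::-1]
k=np.zeros((500,800,3),np.uint8);k[:,:400]=cv2.resize(t[190:290,190:270],(400,500),interpolation=2);k[:,400:]=cv2.resize(s[150:275,260:360],(400,500),interpolation=2);cv2.imwrite('pics/b3.png',k)
E
```

```text
t 26.025 p [ 0.4624 -0.1129  0.1427] q [-0.43  0.28  1.06  1.97 -0.74  1.33  0.66] gap 0.0305 F [2.1 0.8 0.6]
tilt 29.1 z az 74.7 x az 74.7 y az -15.3
[[ 0.23   0.965  0.128]
 [ 0.843 -0.263  0.47 ]
 [ 0.487 -0.    -0.873]]
now [-0.43  0.28  1.06  1.97 -0.74  1.33  0.66] p [ 0.476 -0.131  0.146] tilt 28.3 az 66.0 xaz 73.0
yaw+1.02 [-0.54  0.4   1.22  1.96 -0.84  1.41 -0.29] p [ 0.476 -0.131  0.146] tilt 28.3 az 66.0 xaz 11.0
(0.45, -0.3, 0.5) [ 0.43  0.28  0.5   1.08 -0.6   2.06 -0.59] p [ 0.45 -0.3   0.5 ] tilt 28.3 az 66.0 xaz 11.0
(0.2, -0.5, 0.6) [ 2.25  0.48 -1.47  0.98  0.01  2.06 -0.57] p [ 0.199 -0.468  0.553] tilt 27.5 az 38.0 xaz 8.0
(-0.1, -0.55, 0.65) [ 2.6   0.31 -0.97  0.92 -0.24  2.06  0.09] p [-0.078 -0.52   0.578] tilt 27.1 az -4.0 xaz 7.0
up [ 2.6   0.27 -0.97  0.79 -0.29  2.06  0.02] p [-0.065 -0.523  0.652] tilt 28.6 az -20.0 xaz 7.0
up [ 2.6   0.3  -1.09  0.62 -0.25  2.06 -0.1 ] p [-0.053 -0.526  0.728] tilt 32.6 az -34.0 xaz 7.0
up [ 2.6   0.37 -1.44  0.43  0.01  2.06 -0.27] p [-0.043 -0.52   0.801] tilt 38.6 az -43.0 xaz 8.0
up [ 2.48  0.36 -1.37  0.24  0.02  2.06 -0.32] p [-0.035 -0.508  0.868] tilt 45.8 az -49.0 xaz 9.0
upout [ 2.47  0.53 -1.18  0.63  0.02  2.06 -0.08] p [-0.091 -0.592  0.612] tilt 28.7 az -16.0 xaz 7.0
upout [ 2.23  0.62 -0.97  0.34  0.02  2.06 -0.07] p [-0.102 -0.657  0.64 ] tilt 32.0 az -29.0 xaz 7.0
upout [ 2.11  0.69 -0.88  0.16  0.03  2.   -0.07] p [-0.111 -0.712  0.663] tilt 37.0 az -41.0 xaz 7.0
upout [ 2.11  0.69 -0.88  0.16  0.03  1.84 -0.06] p [-0.12  -0.763  0.685] tilt 43.3 az -51.0 xaz 7.0
```

View pics/b3.png

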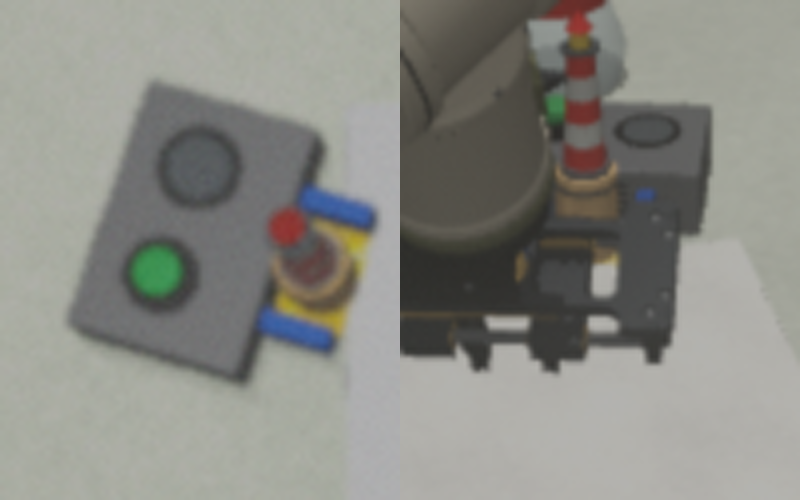

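```bash
cat > p3.py <<'E'
from sim import *
from bench import get_obs
q0=np.array(get_obs()['qpos'])
q0=rows(q0,[[0,0,0,.17]]*6)
q0=world(q0,(.55,-.25,.4));show(q0,'A')
for az in(-30,-50,-70):
  u=np.array([np.cos(np.radians(az)),np.sin(np.radians(az)),0])
  for r,z in((.62,.5),(.7,.5)):
    q=world(q0,r*u+[0,0,z]);show(q,f'-- az{az} r{r}')
    for d in((0,.1),(.08,.06)):
      k=q
      for i in range(5):
        k=world(k,F(k)[0]+d[0]*u+[0,0,d[1]]);
        zz=F(k)[1][:,2]; lean=np.degrees([zz@[.29,.956,0],zz@[.956,-.29,0]])
        if abs(lean[0])<9:
            show(k,f'   {d} {i} lean{lean.round(0)}');m=world(k,(.6,0,.5));m=world(m,(.55,.3,.25));show(m,'      btn');break
      else: show(k,f'   {d} end lean{lean.round(0)}')
E
python3 p3.py
```

```text
A [-0.1   0.52  1.13  1.22 -0.91  1.96 -0.49] p [ 0.55 -0.25  0.4 ] tilt 28.4 az 65.0 xaz 10.0
-- az-30 r0.62 [ 0.55  0.45  0.32  0.83 -0.66  2.06 -0.72] p [ 0.537 -0.31   0.5  ] tilt 28.4 az 65.0 xaz 10.0
   (0, 0.1) end lean[26. 36.] [ 1.16  0.41 -1.25  0.16 -0.    2.01 -1.37] p [ 0.49  -0.245  0.871] tilt 50.3 az 19.0 xaz -1.0
   (0.08, 0.06) end lean[19. 41.] [ 0.83  0.75 -0.83  0.16  0.04  1.56 -1.12] p [ 0.772 -0.414  0.682] tilt 52.3 az 9.0 xaz 0.0
-- az-30 r0.7 [ 0.94  0.74 -0.78  0.43 -0.03  2.06 -1.03] p [ 0.604 -0.348  0.497] tilt 28.5 az 63.0 xaz 10.0
   (0, 0.1) end lean[24. 38.] [ 1.07  0.43 -1.06  0.16 -0.06  1.93 -1.31] p [ 0.533 -0.271  0.861] tilt 51.2 az 16.0 xaz -1.0
   (0.08, 0.06) end lean[17. 45.] [ 0.8   0.78 -0.78  0.16  0.03  1.43 -1.11] p [ 0.814 -0.44   0.677] tilt 56.2 az 4.0 xaz 1.0
-- az-50 r0.62 [ 1.51  0.62 -1.01  0.74  0.02  2.06 -0.75] p [ 0.398 -0.468  0.491] tilt 27.8 az 58.0 xaz 10.0
   (0, 0.1) end lean[14. 40.] [ 1.48  0.42 -1.27  0.16  0.03  2.05 -1.07] p [ 0.378 -0.387  0.858] tilt 47.8 az 2.0 xaz 5.0
   (0.08, 0.06) 4 lean[ 5. 43.] [ 1.17  0
[... 1078 characters left out ...]
8  0.585] tilt 31.0 az -10.0 xaz 9.0
      btn [ 0.96 -0.5  -1.47  1.91 -0.23  0.85 -1.92] p [0.539 0.29  0.256] tilt 32.1 az -5.0 xaz 9.0
-- az-70 r0.7 [ 1.69  0.68 -0.81  0.61  0.02  2.06 -0.39] p [ 0.231 -0.62   0.468] tilt 25.0 az 37.0 xaz 9.0
   (0, 0.1) 2 lean[ 5. 30.] [ 1.79  0.5  -1.06  0.39  0.02  2.06 -0.57] p [ 0.232 -0.568  0.7  ] tilt 32.0 az -7.0 xaz 9.0
      btn [ 0.95 -0.5  -1.47  1.92 -0.23  0.82 -1.92] p [0.541 0.292 0.255] tilt 32.9 az -4.0 xaz 9.0
   (0.08, 0.06) 1 lean[ 7. 26.] [ 1.49  0.81 -0.7   0.16  0.02  2.02 -0.42] p [ 0.276 -0.712  0.543] tilt 28.4 az -2.0 xaz 9.0
      btn [ 1.01 -0.5  -1.47  1.9  -0.35  0.88 -1.8 ] p [0.542 0.293 0.254] tilt 29.5 az 1.0 xaz 9.0
```

Request:
carry_out(rows=[0, 0, -40, 0.17, 35, 0, 0, -20, 0.17, 35, 0, 0, 0, 0.17, 35, 0, 0, 0, 0.17, 35, 0, 0, 0, 0.17, 35, 0, 0, 0, 0.17, 35])

```text
time: 26.88
eef_pos: [0.4553, -0.1393, 0.1934]
tool_rot: [-2.635, -0.372, -0.273]
contact_force: [0.0, -0.2, 0.0]
finger_gap: 0.0303
grasp_force: 0.0
```

```bash
python3 st.py; python3 go.py .55 -.25 .4
python3 - <<'E'
from h import *
R=cv2.Rodrigues(get_obs()['tool_rot'])[0];print('leg2',R.T@np.array([-.31,-.41,.07])*1000)
E
```

```text
t 26.875 p [ 0.4553 -0.1393  0.1934] q [-0.54  0.31  1.27  1.9  -0.74  1.48 -0.34] gap 0.0303 F [ 0.  -0.2  0. ]
tilt 29.2 z az 74.8 x az 12.7 y az -70.4
[[ 0.944  0.305  0.127]
 [ 0.213 -0.856  0.47 ]
 [ 0.253 -0.417 -0.873]]
[ 117.9   37.6 -220.4] len 253.0 n@50 6.0 [ 19.7   6.3 -36.7]
leg2 [-362.30379475  227.38328279 -293.48390589]
```

Request:
carry_out(rows=[19.7, 6.3, -36.7, 0, 35, 19.7, 6.3, -36.7, 0, 35, 19.7, 6.3, -36.7, 0, 35, 19.7, 6.3, -36.7, 0, 35, 19.7, 6.3, -36.7, 0, 35, 19.7, 6.3, -36.7, 0, 35, -32.9, 20.7, -26.7, 0, 35, -32.9, 20.7, -26.7, 0, 35, -32.9, 20.7, -26.7, 0, 35, -32.9, 20.7, -26.7, 0, 35, -32.9, 20.7, -26.7, 0, 35, -32.9, 20.7, -26.7, 0, 35])

```text
time: 28.38
eef_pos: [0.4236, -0.4215, 0.4131]
tool_rot: [-2.611, -0.377, -0.225]
contact_force: [0.7, 0.3, -2.6]
finger_gap: 0.0302
grasp_force: 0.0
```

```bash
python3 st.py; python3 go.py .25 -.65 .50;python3 plan.py .25,-.65,.5 .27,-.7,.56
```

```text
t 28.375 p [ 0.4236 -0.4215  0.4131] q [ 0.88  0.53  0.09  0.9  -0.46  2.06 -0.47] gap 0.0302 F [ 0.7  0.3 -2.6]
tilt 29.9 z az 79.6 x az 13.3 y az -70.1
[[ 0.948  0.305  0.09 ]
 [ 0.224 -0.842  0.491]
 [ 0.225 -0.445 -0.867]]
[-196.2  100.8 -203.1] len 300.0 n@50 6.0 [-32.7  16.8 -33.8]
now [ 0.88  0.53  0.09  0.9  -0.46  2.06 -0.47] p [ 0.439 -0.424  0.406] tilt 29.0 az 76.0 xaz 12.0
.25,-.65,.5 [ 1.67  0.64 -0.78  0.67  0.02  2.06 -0.38] p [ 0.235 -0.603  0.461] tilt 23.4 az 43.0 xaz 10.0
.27,-.7,.56 [ 1.53  0.72 -0.7   0.34  0.02  2.06 -0.41] p [ 0.263 -0.663  0.531] tilt 23.7 az 12.0 xaz 9.0
```

Request:
carry_out(rows=[-32.7, 16.8, -33.8, 0, 35, -32.7, 16.8, -33.8, 0, 35, -32.7, 16.8, -33.8, 0, 35, -32.7, 16.8, -33.8, 0, 35, -32.7, 16.8, -33.8, 0, 35, -32.7, 16.8, -33.8, 0, 35])

```text
time: 29.12
eef_pos: [0.2806, -0.5459, 0.393]
tool_rot: [-2.682, -0.362, -0.283]
contact_force: [-0.4, -0.5, -0.3]
finger_gap: 0.0308
grasp_force: 0.0
```

```bash
python3 st.py; python3 go.py .24 -.66 .60
```

```text
t 29.125 p [ 0.2806 -0.5459  0.393 ] q [ 1.39  0.62 -0.42  0.81 -0.14  2.06 -0.35] gap 0.0308 F [-0.4 -0.5 -0.3]
tilt 26.8 z az 71.7 x az 12.4 y az -71.6
[[ 0.946  0.293  0.142]
 [ 0.208 -0.879  0.429]
 [ 0.25  -0.376 -0.892]]
[ -10.4   10.7 -239.4] len 240.0 n@50 5.0 [ -2.1   2.1 -47.9]
```

Request:
carry_out(rows=[-2, 15, -45, 0, 35, -2, 15, -45, 0, 35, -2, 15, -45, 0, 35, -2, 15, -45, 0, 35, -2, 15, -45, 0, 35])

```text
time: 29.75
eef_pos: [0.2489, -0.6094, 0.4629]
tool_rot: [-2.856, -0.329, -0.434]
contact_force: [0.4, -0.8, -0.6]
finger_gap: 0.0304
grasp_force: 0.0
```

```bash
python3 st.py
```

```text
t 29.75 p [ 0.2489 -0.6094  0.4629] q [ 1.43  0.62 -0.36  0.61 -0.17  2.06 -0.29] gap 0.0304 F [ 0.4 -0.8 -0.6]
tilt 21.8 z az 44.8 x az 11.2 y az -75.0
[[ 0.931  0.254  0.263]
 [ 0.184 -0.948  0.261]
 [ 0.315 -0.195 -0.929]]
```

Request:
carry_out(rows=[0, 10, -48, 0, 35, 0, 10, -48, 0, 35, 0, 10, -48, 0, 35, 0, 10, -48, 0, 35, 0, 10, -48, 0, 35])

```text
time: 30.38
eef_pos: [0.1986, -0.6187, 0.5544]
tool_rot: [-3.013, -0.295, -0.564]
contact_force: [-0.2, 0.5, -0.7]
finger_gap: 0.0301
grasp_force: 0.0
```

```bash
python3 st.py; python3 plan.py .55,-.3,.5 .7,0,.4 .65,.3,.35 .55,.3,.2 .546,.305,.08
```

```text
t 30.375 p [ 0.1986 -0.6187  0.5544] q [ 1.53  0.55 -0.39  0.52 -0.2   2.06 -0.27] gap 0.0301 F [-0.2  0.5 -0.7]
tilt 21.4 z az 15.2 x az 10.9 y az -78.6
[[ 0.915  0.198  0.352]
 [ 0.176 -0.98   0.096]
 [ 0.364 -0.026 -0.931]]
now [ 1.53  0.55 -0.39  0.52 -0.2   2.06 -0.27] p [ 0.218 -0.626  0.548] tilt 20.2 az 13.0 xaz 11.0
.55,-.3,.5 [ 1.11  0.15 -0.64  1.18 -0.15  1.59 -0.9 ] p [ 0.55 -0.3   0.5 ] tilt 20.2 az 13.0 xaz 11.0
.7,0,.4 [ 0.64  0.25 -0.84  1.31  0.14  1.3  -1.53] p [ 0.7 -0.   0.4] tilt 20.2 az 13.0 xaz 11.0
.65,.3,.35 [ 0.17  0.31 -0.92  1.36  0.41  1.25 -2.13] p [0.65 0.3  0.35] tilt 20.2 az 13.0 xaz 11.0
.55,.3,.2 [ 0.22  0.15 -0.93  1.84  0.34  0.9  -2.23] p [0.55 0.3  0.2 ] tilt 20.2 az 13.0 xaz 11.0
.546,.305,.08 [ 0.08  0.31 -0.83  1.95  0.59  0.7  -2.46] p [0.546 0.305 0.08 ] tilt 20.2 az 13.0 xaz 11.0
```

Request:
carry_out(rows=[0, 5, -40, -0.175, 0, 0, 0, 0, -0.175, 0, 0, 0, 0, -0.175, 0, 0, 0, 0, -0.175, 0, 0, 0, 0, -0.175, 0, 0, 0, 0, -0.175, 0, 0, 0, 0, -0.175, 0, 0, 0, 0, -0.175, 0, 0, 0, 0, -0.175, 0])

```text
time: 31.5
eef_pos: [0.1884, -0.6152, 0.57]
tool_rot: [1.816, 2.22, 0.424]
contact_force: [-0.6, 0.3, 0.4]
finger_gap: 0.0001
grasp_force: 0.0
```

```bash
python3 st.py; python3 plan.py .6,-.3,.5 .72,0,.45 .65,.3,.4 .548,.309,.2 .548,.309,.08; python3 go.py .6 -.3 .5
```

```text
t 31.5 p [ 0.1884 -0.6152  0.57  ] q [ 1.59  0.54 -0.5   0.51 -0.14  2.06  1.29] gap 0.0001 F [-0.6  0.3  0.4]
tilt 21.8 z az 11.0 x az 101.4 y az 11.5
[[-0.198  0.91   0.364]
 [ 0.98   0.185  0.071]
 [-0.003  0.371 -0.929]]
now [ 1.59  0.54 -0.5   0.51 -0.14  2.06  1.29] p [ 0.216 -0.62   0.567] tilt 20.6 az 8.0 xaz 101.0
.6,-.3,.5 [ 1.09  0.24 -0.74  1.1  -0.04  1.56  0.59] p [ 0.6 -0.3  0.5] tilt 20.6 az 8.0 xaz 101.0
.72,0,.45 [ 0.61  0.3  -0.86  1.17  0.22  1.4   0.01] p [ 0.72 -0.    0.45] tilt 20.6 az 8.0 xaz 101.0
.65,.3,.4 [ 0.16  0.3  -0.95  1.28  0.43  1.35 -0.56] p [0.65 0.3  0.4 ] tilt 20.6 az 8.0 xaz 101.0
.548,.309,.2 [ 0.21  0.15 -0.96  1.85  0.39  0.91 -0.72] p [0.548 0.309 0.2  ] tilt 20.6 az 8.0 xaz 101.0
.548,.309,.08 [ 0.07  0.32 -0.85  1.96  0.65  0.72 -0.95] p [0.548 0.309 0.08 ] tilt 20.6 az 8.0 xaz 101.0
[227.8 406.9 237.1] len 523.0 n@50 11.0 [20.7 37.  21.6]
```

Request:
carry_out(rows=[20.7, 37, 21.6, 0, 0, 20.7, 37, 21.6, 0, 0, 20.7, 37, 21.6, 0, 0, 20.7, 37, 21.6, 0, 0, 20.7, 37, 21.6, 0, 0, 20.7, 37, 21.6, 0, 0, 20.7, 37, 21.6, 0, 0, 20.7, 37, 21.6, 0, 0, 20.7, 37, 21.6, 0, 0, 20.7, 37, 21.6, 0, 0, 20.7, 37, 21.6, 0, 0])

```text
time: 32.88
eef_pos: [0.6029, -0.3012, 0.5003]
tool_rot: [1.823, 2.215, 0.426]
contact_force: [0.5, -0.2, -0.2]
finger_gap: 0.0004
grasp_force: 0.0
```

Request:
carry_out(rows=[38.6, 20.9, 15.9, 0, 0, 38.6, 20.9, 15.9, 0, 0, 38.6, 20.9, 15.9, 0, 0, 38.6, 20.9, 15.9, 0, 0, 38.6, 20.9, 15.9, 0, 0, 38.6, 20.9, 15.9, 0, 0, 38.6, 20.9, 15.9, 0, 0])

```text
time: 33.75
eef_pos: [0.7241, -0.0018, 0.4512]
tool_rot: [1.823, 2.215, 0.427]
contact_force: [0.3, -1.1, -0.1]
finger_gap: 0.0005
grasp_force: 0.0
```

Request:
carry_out(rows=[44, -3.8, 6, 0, 0, 44, -3.8, 6, 0, 0, 44, -3.8, 6, 0, 0, 44, -3.8, 6, 0, 0, 44, -3.8, 6, 0, 0, 44, -3.8, 6, 0, 0, 44, -3.8, 6, 0, 0])

```text
time: 34.62
eef_pos: [0.6551, 0.2987, 0.4025]
tool_rot: [1.824, 2.215, 0.428]
contact_force: [1.5, -0.3, 0.1]
finger_gap: 0.0007
grasp_force: 0.0
```

```bash
python3 st.py; python3 go.py .546 .307 .2;python3 - <<'E'
from h import *
O=np.array([.553,.214]);a=np.radians(73);X=np.array([np.cos(a),np.sin(a)]);Y=np.array([-X[1],X[0]]);print('btn from O',O+.085*X+.035*Y)
t=imaging.grab_frame('top')[:,:,::-1];hh=cv2.cvtColor(t,cv2.COLOR_BGR2HSV)
g,st,_=blob(cv2.inRange(hh,(45,120,60),(80,255,255)),(205,225,245,265));print(g,st,ray('top',*g,.063))
o=get_obs();w=imaging.grab_frame('wrist')[:,:,::-1];hw=cv2.cvtColor(w,cv2.COLOR_BGR2HSV)
try:
    c,s,_=blob(cv2.inRange(hw,(45,100,30),(85,255,255)),(0,0,640,480));print('wrist btn',c,s,wray(*c,.063,o['eef_pos'],o['tool_rot'])[0])
except Exception as e:print(e)
E
```

```text
t 34.625 p [0.6551 0.2987 0.4025] q [ 0.09  0.34 -0.88  1.23  0.46  1.35 -0.55] gap 0.0007 F [ 1.5 -0.3  0.1]
tilt 21.8 z az 11.2 x az 101.1 y az 11.1
[[-0.192  0.911  0.365]
 [ 0.981  0.178  0.072]
 [ 0.001  0.372 -0.928]]
[  29.  -173.2  148.7] len 230.0 n@50 5.0 [  5.8 -34.6  29.7]
btn from O [0.54438093 0.30551891]Traceback (most recent call last):
  File "<stdin>", line 4, in <module>
  File "h.py", line 11, in blob
    n,l,s,c=cv2.connectedComponentsWithStats(k.astype(np.uint8));i=1+np.argmax(s[1:,4]);return c[i],s[i],l==i
                                                                     ~~~~~~~~~^^^^^^^^^
    return _wrapfunc(a, 'argmax', axis=axis, out=out, **kwds)
    return bound(*args, **kwds)
ValueError: attempt to get argmax of an empty sequence
```

Request:
carry_out(rows=[4.5, -27.3, 25.4, 0, 0, 4.5, -27.3, 25.4, 0, 0, 4.5, -27.3, 25.4, 0, 0, 4.5, -27.3, 25.4, 0, 0, 4.5, -27.3, 25.4, 0, 0, 4.5, -27.3, 25.4, 0, 0, 0, 0, 0, 0, 0])

```text
time: 35.55
eef_pos: [0.555, 0.3051, 0.1981]
tool_rot: [1.823, 2.218, 0.422]
contact_force: [0.6, 0.4, 0.3]
finger_gap: 0.0008
grasp_force: 0.0
```

```bash
python3 st.py; python3 go.py .556 .307 .095
python3 - <<'E'
from h import *
w=imaging.grab_frame('wrist')[:,:,::-1];t=imaging.grab_frame('top')[:,:,::-1];s=imaging.grab_frame('side')[:,:,::-1]
k=np.zeros((500,800,3),np.uint8);k[:,:400]=cv2.resize(s[130:255,260:360],(400,500),interpolation=2);k[:300,400:]=cv2.resize(w,(400,300));k[300:,400:650]=cv2.resize(t[190:270,180:280],(250,200));cv2.imwrite('pics/b4.png',k)
E
```

```text
t 35.55 p [0.555  0.3051 0.1981] q [ 0.14  0.22 -0.9   1.79  0.45  0.93 -0.74] gap 0.0008 F [0.6 0.4 0.3]
tilt 21.6 z az 11.0 x az 101.2 y az 11.2
[[-0.194  0.912  0.361]
 [ 0.981  0.181  0.07 ]
 [-0.001  0.368 -0.93 ]]
[  1.7 -36.7  96.4] len 103.0 n@50 3.0 [  0.6 -12.2  32.1]
```

View pics/b4.png

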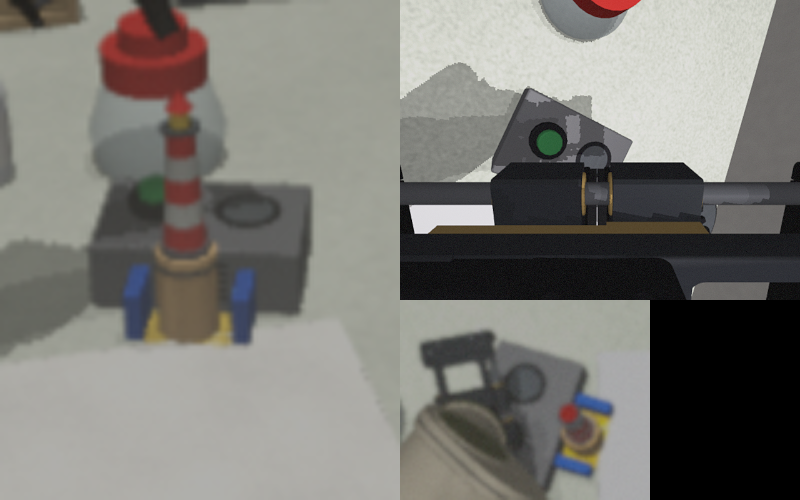

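Run:
```python
from h import *
o=get_obs()
print(wray(237,227,.063,o['eef_pos'],o['tool_rot'])[0])
```

```text
[0.54842046 0.30629054 0.063     ]
```

Request:
carry_out(rows=[0.6, -12.2, 32.1, 0, 0, 0.6, -12.2, 32.1, 0, 0, 0.6, -12.2, 32.1, 0, 0, 0, 0, 0, 0, 0])

```text
time: 36.2
eef_pos: [0.5577, 0.3075, 0.0955]
tool_rot: [1.825, 2.217, 0.423]
contact_force: [0.4, 0.6, 0.6]
finger_gap: 0.0004
grasp_force: 0.0
```

Request:
carry_out(rows=[0, -1.85, 4.65, 0, 0, 0, -1.85, 4.65, 0, 0, 0, -1.85, 4.65, 0, 0, 0, -1.1, 2.8, 0, 0])

```text
time: 36.7
eef_pos: [0.5579, 0.3081, 0.0787]
tool_rot: [1.823, 2.216, 0.427]
contact_force: [-0.2, -1.4, 1.3]
finger_gap: 0.0003
grasp_force: 1.1
```

Request:
carry_out(rows=[0, -1.1, 2.8, 0, 0, 0, -1.1, 2.8, 0, 0])

```text
time: 36.95
eef_pos: [0.5583, 0.3083, 0.0733]
tool_rot: [1.823, 2.216, 0.428]
contact_force: [-11.0, -6.9, 24.6]
finger_gap: -0.0001
grasp_force: 12.7
```

Request:
carry_out(rows=[0, -1.1, 2.8, 0, 0])

```text
time: 37.08
eef_pos: [0.5588, 0.3086, 0.0725]
tool_rot: [1.821, 2.214, 0.428]
contact_force: [-26.3, -15.9, 52.4]
finger_gap: 0.0005
grasp_force: 26.0
```

Request:
carry_out(rows=[0, 1.1, -2.8, 0, 0, 0, 3, -7, 0, 0, 0, 9, -23, 0, 0, 0, 15, -37, 0, 0, 0, 18, -46, 0, 0, 0, 18, -46, 0, 0, 0, 18, -46, 0, 0, 0, 0, 0, 0, 0, 0, 0, 0, 0, 0])

```text
time: 38.2
eef_pos: [0.5567, 0.3075, 0.2919]
tool_rot: [1.824, 2.217, 0.425]
contact_force: [0.1, 0.2, -0.9]
finger_gap: 0.0006
grasp_force: 0.0
```

```bash
python3 st.py
python3 - <<'E'
from h import *
t=imaging.grab_frame('top')[:,:,::-1];s=imaging.grab_frame('side')[:,:,::-1]
hs=cv2.cvtColor(s,cv2.COLOR_BGR2HSV)
a=cv2.imread('pics/b4.png')[:,:400];b=cv2.resize(s[130:255,260:360],(400,500),interpolation=2)
d=np.abs(a.astype(int)-b)[200:360,80:330].mean();print('diff near station',d)
c,st,m=blob(cv2.inRange(hs,(5,60,50),(25,220,220)),(285,180,330,225));print('handle',c,st)
h0=cv2.cvtColor(cv2.resize(a,(100,125)),cv2.COLOR_BGR2HSV);c,st,m=blob(cv2.inRange(h0,(5,60,50),(25,220,220)),(25,50,70,95));print('before',c+[260,130],st)
from bench import order
E
```

```text
t 38.2 p [0.5567 0.3075 0.2919] q [ 0.19  0.16 -0.94  1.64  0.35  1.09 -0.64] gap 0.0006 F [ 0.1  0.2 -0.9]
tilt 21.7 z az 11.1 x az 101.1 y az 11.1
[[-0.193  0.912  0.362]
 [ 0.981  0.179  0.071]
 [ 0.     0.369 -0.929]]
diff near station 1.1180416666666666
handle [306.59312321 205.67908309] [296 191  22  25 349]
before [306.56559767 205.79300292] [ 36  61  22  25 343]
```

The handle hasn't moved, the button was pressed down to its stop and let go, and the arm is clear, so I'm handing in.

```bash
python3 -c "
from bench import order
print(order.sign_off())"
```

```text
the job is handed in; nothing more can be done
None
```

The handle is home against the back of the bay and upright, the green button was pressed right down and let go, and the job is handed in at about 38 s; the sign-off gave no verdict.

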